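# Fire the spring impact tester at a vial

### The arm

A 7-joint arm with a two-finger parallel gripper is mounted at the origin on a cart in front of the work surface, level with it; the furniture and walls round the work are solid. World frame = base frame: x ahead of the robot, y to its left, z up, the work surface at z = 0. Lengths are in m, angles in rad, forces in N, time in s.
With the tool pointing down it reaches from about 0.425 to 0.875 m from the base axis. Payload 4.7 kg.
Tool frame: the origin (TCP) lies at the very end of the fingers, on their centre line; the grasp point (between the pads) lies 19 mm behind it; z points along the fingers, y is the line along which they close (so a half turn about z gives the same grasp; the last joint's range is limited). The gripper opens to 87 mm and grips with 3 to 60 N. Pads are 19 mm wide; open, the fingers measure 117 mm over their backs; the gripper's body (75 mm by 190 mm) begins 51 mm behind the grasp point.
Start: joints at [-1.328, 0.321, -0.07, 1.45, 0.023, 1.371, -0.057], TCP at [0.147, 0.633, 0.223] pointing down, gripper open.
Joint ranges: [-2.86, 2.86], [-0.3, 2.09], [-1.38, 1.24], [0.06, 2.45], [-1.56, 4.7], [0.09, 2.05], [-2.69, 2.69]. Speed limits (rad/s): [2.57, 2.57, 3.14, 3.14, 3.14, 3.14, 3.14].

### API

Orientations are given as a rotation vector (axis times angle).
In Python, from bench import ctrl, vision gives the robot as it stands.
- The arm moves only by the tool jog_arm, never from a script. Its argument "increments" is a list of rows, each an object of numbers: "tx", "ty", "tz": the shift along the tool's x, y, z in mm; "wx", "wy", "wz": the turn, a rotation vector about the tool's x, y, z in rad; "gripper": the opening, from 0 (shut) to 1 (fully open). In form: [{"tx": .., "ty": .., "tz": .., "wx": .., "wy": .., "wz": .., "gripper": ..}, ...]. A call has exactly 5 rows; each row is the pose to reach, as a shift and turn from the pose commanded when the call began, along the tool's axes at that moment; what a row does not reach only later rows make up. A row lasts 1/12 s, in which the tool goes at most 41.7 mm and 7.16 degrees, less where a joint would pass 70% of its speed; a pose out of reach is approached as far as the arm can. A call with a gripper value outside its range is refused whole. The fingers move at their own pace and stop on an object; "grip_force" is the grip in N (left out, the last holds). Time passes only in rows, so rows that repeat a pose let the fingers close, or fill a call up. It gives the time, the measured TCP pose, the force, the opening and the grip force at its end, in the units of the state.
- ctrl.get_state(): the state, without advancing time (a new reading comes with each control period).
- vision.get_image(name): name is "scene" or "top" or "wrist"; returns a dict with "color" (480x640x3 uint8, blue, green, red), "fx", "fy", "cx", "cy" (pixels), "k1" (the pictures are not rectified: a ray, as slopes to the right and down, at radius r is drawn at 1 + k1 r^2 times it, then the intrinsics apply), "extrinsics" (4x4, takes a point from world to camera coordinates). Camera axes: x right, y down, z forward; pixel columns grow to the right and rows downward; lengths in m; the calibration is good to about 2 mm. A picture is of the moment at which its call begins. There is no depth.
- ctrl.close_job(): hands the job in; it is judged then, once.
Trained networks look in the newest picture that a camera, given by its name, has taken for a name from the list of things; names that differ only in an ending like _2 or _b are one class to them, and where a whole thing is asked for, a point or a joint stands for the part that bears it (a point fixed in the world has none). Each returns a list of dicts, best first, with "conf" (0 to 1); they miss things now and then, are a little off and sometimes report something else, mostly with a low value. They report only what shows in the picture. A call takes as long as a camera call.
- vision.spot_in(camera, thing): "bbox" ([left, top, right, bottom] in pixels, round what is visible of it).
The state is a dict: "time": time; "joint_positions": joint angles; "qd": joint speeds; "joint_torque": joint torques, N m; "position": TCP position; "tool_rot": TCP orientation; "ft_force": force on the tool from outside, world axes, zero at the start; "torque": the same for the moment, N m; "grip_width": opening from 0.0 (shut) to 1.0 (fully open); "grip_force": force on a finger pad.
Only numpy, scipy, OpenCV 4.12 (cv2) and the standard library are available. Lean on these libraries where they do the work, as an engineer would, in place of code of your own. Each camera call takes 0.05 s, during which the arm holds its last target. There are 200 camera calls.

### The job

Impact-test the small vial with the black cap: stand it upright in the V-block of the bench impact tester and let go, turn the lock handle to on, then draw the striker back by its upright grip until the sear catches and let go of it. Press the trigger pad so that the striker fires freely at the vial, and finally turn the lock handle back to off, leaving the vial standing in the V-block. Do not touch the drag pointer or let the striker snap home before the shot, and do not knock over or push away the other vessels and the loose cap.

Things in the scene. Friction and masses are not known exactly. Their poses are not given: they have to be found in the camera images.
- tester: Fixed frame of the impact tester: grey base plate 202 x 76 x 10 mm with a step on its -y side. Origin on the worktop under the striker's axis; own +x is the direction of the blow (towards the V-block; roughly world -y), z up. In this frame (mm): barrel block x 12 to 46, y +-17, top z 38; sear lever x -43 to 40, y +-6, top z 53; pointer rail x -40 to 16, y 18 to 36, top z 26.
- v_seat (a point): Point on the base plate's top (10 mm above the worktop) where the axis of a vial seated against the V stands; axes as the tester's. Steel V-block at tester x 82 to 118 mm, top 32 mm above the worktop, V open towards -x, mouth 42 mm wide. The resting striker's face (axis 28 mm above the worktop) is 30 mm away on the -x side: 16 mm of play; the blow drives the vial home.
- vial_mid (a point): Centre, half-way up (34 mm), of the vial to be tested: an upright glass sample vial, 27 mm in diameter and 68 mm high, black screw cap 24 mm in diameter on its top 10 mm, about 30 g. It starts standing on the worktop among the other vessels. z up.
- striker_grip (a point): Centre of the free part of the striker's upright black grip, 56 mm above the worktop. The grip is 16 mm thick (tester x), 36 mm wide (tester y), from 16 to 72 mm above the worktop, at tester x = -98 mm, y = 0 at rest, 40 mm farther back (-x) when cocked, beyond the end of the base plate. The nearest high part is the sear lever's end, 47 mm in front of its face.
- striker (a joint): Striker travel in m: 0 at rest, grows as it is drawn back along tester -x. Spring 300 N/m (12 N cocked), friction 1 N. With the lock handle on, the sear catches its tooth at 0.040 (stop at 0.052) and holds it there when let go. With the handle off the sear is blocked and it cannot be cocked or fired by fair means (under 40 N). After firing it rests within 4 mm of 0.
- trigger_pad (a point): Centre of the upper face of the trigger pad, a round steel pad 22 mm in diameter on the front end of the sear lever, 60 mm above the worktop, at tester x = 32 mm, y = 0. Pressed straight down by 7 mm (stop at 9 mm) with about 6 N it lifts the sear and fires the cocked striker; it springs back up.
- trigger (a joint): Angle of the sear lever in rad: 0 sear down, pad up; between 0.1 and 0.16 the sear lets go (stop at 0.22). It also swings by itself to about 0.19 as the tooth passes during cocking.
- lock_grip (a point): Centre of the lock handle's black grip bar, on its vertical axis, 57 mm above the worktop, at tester x 15, y -70 mm. Bar 56 mm long (own y), 12 mm wide (own x), 46 to 68 mm above the worktop. A cam of the same width lies under its +y half, reaching 58 mm from the axis, underside 39 mm above the worktop; the disc below, 42 mm in diameter, tops at 36 mm.
- lock_handle (a joint): Angle of the lock handle in rad. 0 = off: bar straight across the tester (along tester y). 1.3 = on: turned counter-clockwise seen from above, bar nearly along the tester. A sprung follower under it holds it by friction wherever it is left, so turn it right round to the stop; about 0.1 N m.
- pointer: Drag pointer: small dark slider 8 x 14 x 7 mm with an 8 mm high fin, on the rail on the tester's +y side; origin under its centre, at tester x -27, y 27 mm at the start. Only the over-travel of a freely fired striker drives it, 10 to 22 mm towards tester +x, where it stays as proof of the blow. Not to be touched, nor moved before the shot.
- bottle_mid (a point): Centre of a bystander: square white plastic bottle, 54 x 54 mm, 103 mm high. Leave it alone.
- beaker_mid (a point): Centre of a bystander: glass beaker, 55 mm in diameter, 71 mm high. Leave it alone.
- flask_mid (a point): Centre of a bystander: glass flask with a long neck, 62 mm in diameter, 138 mm high. Leave it alone.
- cap_mid (a point): Centre of a bystander: loose screw cap lying flat, 38 mm in diameter, 18 mm high. Leave it alone.
- tower_corner (a point): Top of the near right corner of the black computer tower, about 0.4 m high with a white scanner on it; its right side runs from here away from the robot and to the right, past (0.80, 0.04). It stands between the work and the room to the left: pass round its robot side or over it.
- cabinet_side (a point): Point on the left wall of the tall white extractor cabinet to the right of the work (0.65 m high and more), which runs from about (0.35, -0.38) to (0.65, -0.47). The monitor behind the work begins at about x = 0.70.
- vial: The same vial; origin at the centre of its underside, z up.

How it is judged:
On the way, in this order (a step that is already met when the one before it is completed fails the run):
1. the vial stands upright in the V-block, let go (horizontal distance between vial_mid and v_seat below 0.021 m and angle between vial_mid's own z axis and vertical below 0.15 rad and z of vial_mid in the frame of v_seat between 0.028 and 0.04 m and contact force between the fingers and vial below 0.3 N), for 0.2 s.
2. the lock handle is turned on (value of joint lock_handle above 1.1 rad), for 0.1 s.
3. the striker is drawn back, caught by the sear and let go (value of joint striker above 0.037 m and value of joint trigger below 0.08 rad and contact force between the fingers and anything else below 0.3 N), for 0.2 s.
4. the sear is tripped and the striker has flown home: the drag pointer has been driven on by at least 6 mm (x of pointer in the frame of tester above -0.021 m and value of joint striker below 0.01 m), for 0.05 s.
At the end, for the whole second after the job is handed in: The vial stands upright (within 0.15 rad) in the V-block, its axis within 21 mm of the seat; the striker is fired and at rest within 10 mm of 0; the drag pointer has been driven on by 6 mm or more; the trigger is up and the lock handle is back at off (below 0.2 rad) (all of step 4 and horizontal distance between vial_mid and v_seat below 0.021 m and angle between vial_mid's own z axis and vertical below 0.15 rad and z of vial_mid in the frame of v_seat between 0.028 and 0.04 m and value of joint lock_handle below 0.2 rad and value of joint striker above -0.01 m and value of joint trigger below 0.05 rad); the robot touches nothing.
It fails at once if the drag pointer is touched by the fingers or moves while the striker is drawn back (contact force between the fingers and pointer above 0.5 N or (x of pointer in the frame of tester above -0.024 m and value of joint striker above 0.02 m)).
It fails at once if a bystander is knocked over or pushed by more than 25 mm (distance of any of bottle_mid, beaker_mid, flask_mid, cap_mid from where it was at the start of the episode above 0.025 m).
It also fails if it takes over 72 s, if anything falls off the work surface, if the arm or the gripper's body presses on something with over 40 N, if the wrist force passes 120 N, or if a joint passes its speed limit or range.

## Working session

There is one attempt and no reset: what is moved stays moved. The work goes in short steps, Python scripts to look and compute and a tool call to move; the robot and the scene stay as the last step left them, time stands still between calls to the robot, and variables do not carry over. Pictures are saved under pics/ and viewed, at most 13 in all, crops included, and the job is handed in when it is done.

Besides the shell and the picture viewer there is one more tool, called after "Emit:" as a command line: name --argument value ..., lists and objects as JSON in quotes. jog_arm: Moves the arm, as the interface text tells. Its arguments: {"type":"object","properties":{"increments":{"type":"array"},"grip_force":{"type":"number"}},"required":["increments"]}

```bash
mkdir -p pics; cat > h.py <<'E'
import numpy as np, cv2, json
from bench import ctrl, vision
from scipy.spatial.transform import Rotation as R
def ray(im,u,v):
    d=np.array([(u-im['cx'])/im['fx'],(v-im['cy'])/im['fy']]); p=d.copy()
    for _ in range(20): p=d/(1+im['k1']*(p@p))
    E=np.array(im['extrinsics']); Rm=E[:3,:3]; return -Rm.T@E[:3,3], Rm.T@np.array([p[0],p[1],1.])
def at_z(im,u,v,z):
    o,d=ray(im,u,v); return o+d*(z-o[2])/d[2]
def proj(im,P):
    E=np.array(im['extrinsics']); c=E[:3,:3]@np.array(P)+E[:3,3]; s=c[:2]/c[2]; s=s*(1+im['k1']*(s@s))
    return np.array([s[0]*im['fx']+im['cx'],s[1]*im['fy']+im['cy']])
def delta(p,q=None):
    s=ctrl.get_state(); r=R.from_rotvec(s['tool_rot'])
    out=1000*r.inv().apply(np.array(p)-s['position']); return out.round(1)
E
python3 - <<'E'
from h import *
for c in ['scene','top']:
    im=vision.get_image(c); cv2.imwrite(f'pics/{c}0.png',im['color'])
    E=np.array(im['extrinsics']); print(c,im['fx'],im['k1'],(-E[:3,:3].T@E[:3,3]).round(3))
    for t in ['tester','vial','striker_grip','trigger_pad','lock_grip','pointer','bottle_mid','beaker_mid','flask_mid','cap_mid']:
        print(t,[(round(d['conf'],2),np.round(d['bbox']).astype(int).tolist()) for d in vision.spot_in(c,t)[:2]])
print(ctrl.get_state())
E
```

```text
scene 583.0563346398916 0.05425936410588556 [-0.544 -0.72   1.074]
tester [(0.82, [313, 291, 382, 343])]
vial [(0.79, [269, 308, 276, 334])]
striker_grip [(0.85, [310, 291, 369, 316])]
trigger_pad [(0.68, [344, 312, 355, 333]), (0.49, [329, 301, 362, 312])]
lock_grip [(0.67, [343, 311, 358, 338])]
pointer []
bottle_mid [(0.59, [246, 285, 266, 318])]
beaker_mid [(0.76, [372, 342, 384, 375]), (0.62, [339, 355, 360, 370])]
flask_mid []
cap_mid [(0.49, [340, 355, 359, 370])]
top 536.6907569362878 -0.03635914193915668 [ 0.308 -0.115  1.514]
tester [(0.76, [295, 208, 374, 264]), (0.26, [316, 220, 345, 234])]
vial [(0.51, [271, 277, 275, 282])]
striker_grip [(0.68, [293, 224, 349, 250])]
trigger_pad [(0.69, [320, 223, 347, 237])]
lock_grip [(0.68, [339, 232, 350, 257]), (0.27, [291, 220, 351, 247])]
pointer [(0.32, [294, 233, 316, 249])]
bottle_mid [(0.69, [295, 223, 351, 248]), (0.61, [232, 251, 256, 273])]
beaker_mid [(0.65, [383, 263, 404, 287])]
flask_mid [(0.9, [385, 226, 413, 247])]
cap_mid [(0.66, [293, 206, 378, 267]), (0.42, [357, 277, 368, 290])]
{'time': 1.1, 'joint_positions': array([-1.3278947 ,  0.32095866, -0.0700847 ,  1.45047375,  0.02262725,
        1.37078162, -0.05687589]), 'qd': array([ 4.67320716e-04, -1.32781902e-04, -1.33304928e-04,  1.91549450e-03,
        8.84697594e-04, -4.58191836e-04,  2.95248959e-06]), 'joint_torque': array([-9.29757562e-06, -4.91106319e+01, -4.03147079e-01, -3.12778759e+01,
       -6.37101545e-02,  3.38869204e-02,  5.28724456e-06]), 'position': array([0.14747867, 0.63309006, 0.22262648]), 'tool_rot': array([3.58554599e-01, 3.12097151e+00, 2.48378869e-04]), 'ft_force': array([0.1035653 , 0.91405483, 0.41287942]), 'torque': array([-0.0066058 , -0.00022077,  0.02201342]), 'grip_force': 0.0, 'grip_width': 1.0021476297865555}
```

View pics/top0.png

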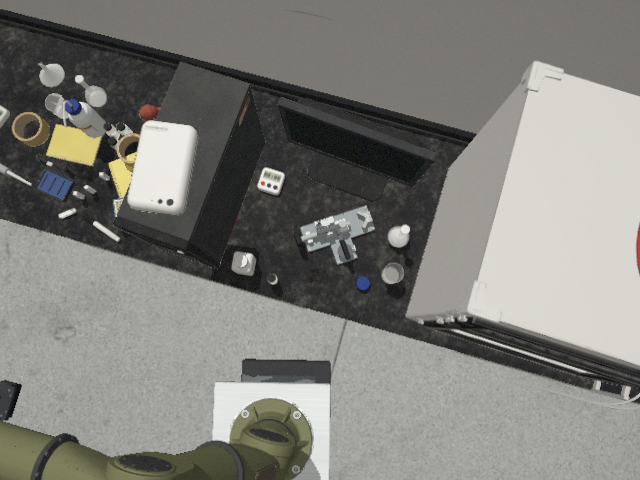

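View pics/scene0.png

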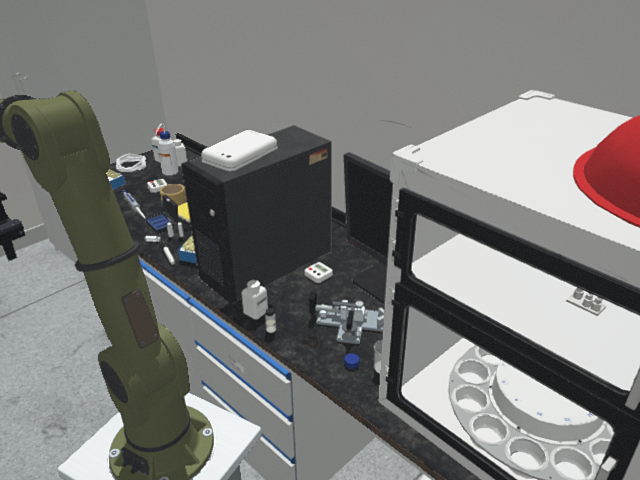

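The top view shows the tester at about (337,230) with the V-block to its right, the vial at (272,280), bottle (243,262), cap (363,284), beaker (392,273) and flask (399,236). The scene view agrees. Next I'll look closer.

```bash
python3 - <<'E'
from h import *
im=vision.get_image('top'); c=im['color'][200:300,225:425]; cv2.imwrite('pics/topc.png',cv2.resize(c,None,fx=4,fy=4,interpolation=cv2.INTER_CUBIC))
for n,u,v,z in [('vial',272.5,279,.068),('bottle',244,262,.09),('cap',363,284,.018),('beaker',393,272,.07),('flask',399,236,.1),('corner',218,265,.4),('lock',344.5,244,.06),('pad',341,225,.06)]:
    print(n,at_z(im,u,v,z).round(3))
s=vision.get_image('scene')
for n,u,v,z in [('vial',270.5,310,.068)]: print(at_z(s,u,v,z).round(3))
for p in [(0.4,.15,.4),(.43,.17,.4),(.45,.2,.4)]: print(proj(im,p).round(),proj(s,p).round())
E
```

```text
vial [0.432 0.002 0.068]
bottle [0.474 0.078 0.09 ]
cap [ 0.426 -0.246  0.018]
beaker [ 0.456 -0.322  0.07 ]
flask [ 0.549 -0.335  0.1  ]
corner [0.43 0.09 0.4 ]
lock [ 0.532 -0.191  0.06 ]
pad [ 0.584 -0.181  0.06 ]
[0.435 0.002 0.068]
[189. 279.] [204. 193.]
[180. 265.] [206. 186.]
[167. 255.] [201. 180.]
```

View pics/topc.png

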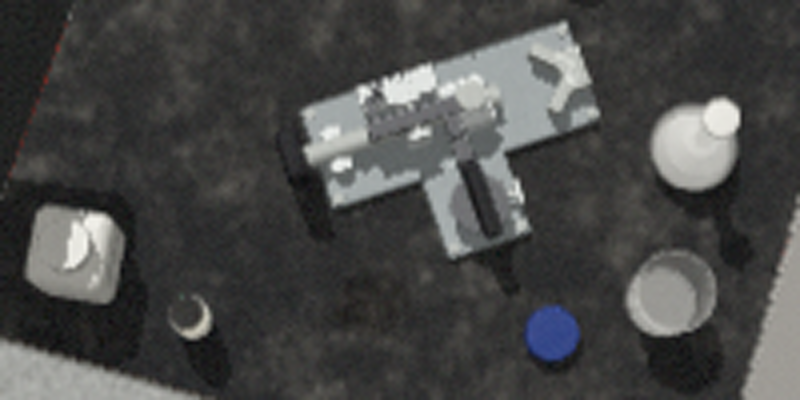

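The crop shows the tester: pad at crop (470,92), lock bar (481,198), base corners (568,20), (602,120), (338,210), (302,108), and the vial cap at (186,312). I'll fit the tester pose from these.

```bash
python3 - <<'E'
from h import *
from scipy.optimize import least_squares
im=vision.get_image('top')
obs=[((568,20),.01),((602,120),.01),((338,210),.01),((302,108),.01),((470,92),.06),((481,198),.068)]
W=np.array([at_z(im,225+u/4,200+v/4,z)[:2] for (u,v),z in obs])
print(W.round(3), 'len',np.linalg.norm(W[0]-W[3]),np.linalg.norm(W[1]-W[2]),np.linalg.norm(W[0]-W[1]))
def f(p):
    x,y,a,xe=p; T=np.array([[xe,.038],[xe,-.038],[xe-.202,-.038],[xe-.202,.038],[.032,0],[.015,-.070]])
    c,s=np.cos(a),np.sin(a); return (T@np.array([[c,s],[-s,c]])+[x,y]-W).ravel()
r=least_squares(f,[.58,-.17,-1.3,.12]); print(r.x.round(4)); print((r.fun.reshape(-1,2)*1000).round(1))
x,y,a,_=r.x; np.save('tp.npy',[x,y,a])
c,s=np.cos(a),np.sin(a)
for n,q in dict(seat=(.1,0),seat0=(.094,0),grip=(-.098,0),pad=(.032,0),lock=(.015,-.07),ptr=(-.027,.027)).items(): print(n,np.round([x+c*q[0]-s*q[1],y+s*q[0]+c*q[1]],4))
print('vial',at_z(im,225+186/4,200+312/4,.068))
st=ctrl.get_state(); print(R.from_rotvec(st['tool_rot']).as_matrix().round(3), st['position'])
E
```

```text
[[ 0.654 -0.258]
 [ 0.581 -0.282]
 [ 0.513 -0.095]
 [ 0.586 -0.068]
 [ 0.59  -0.185]
 [ 0.515 -0.193]] len 0.20094581294649932 0.1984615549062534 0.0763867967693807
[ 0.5769 -0.1556 -1.227   0.1222]
[[ 0.3 -0.2]
 [ 1.2 -1.7]
 [ 0.8  2. ]
 [-0.5  0.6]
 [-2.5 -0.4]
 [ 0.7 -0.3]]
seat [ 0.6106 -0.2498]
seat0 [ 0.6085 -0.2441]
grip [ 0.5438 -0.0633]
pad [ 0.5876 -0.1857]
lock [ 0.516  -0.1933]
ptr [ 0.5932 -0.1211]
vial [0.43430745 0.00526988 0.068     ]
[[-0.974  0.227  0.   ]
 [ 0.227  0.974  0.   ]
 [-0.     0.    -1.   ]] [0.14748718 0.63305214 0.22257399]
```

```bash
cat >> h.py <<'E'
def Rd(th): return R.from_matrix(np.array([[-np.sin(th),np.cos(th),0],[np.cos(th),np.sin(th),0],[0,0,-1]]).T.T)
def TD(q):  # tester->world (m)
    x,y,a=np.load('tp.npy'); c,s=np.cos(a),np.sin(a); return np.array([x+c*q[0]-s*q[1],y+s*q[0]+c*q[1]])
def plan(targets):
    """targets: (xyz, yaw of tool y); prints the per-call final delta (<=200mm, <=0.6rad)"""
    s=ctrl.get_state(); p=np.array(s['position']); r=R.from_rotvec(s['tool_rot'])
    for P,th in targets:
        P=np.array(P); rt=Rd(th); w=(r.inv()*rt).as_rotvec(); d=P-p
        n=int(max(1,np.ceil(np.linalg.norm(d)/.195),np.ceil(np.linalg.norm(w)/.6)))
        for k in range(n):
            t=np.round(1000*r.inv().apply((P-p)/(n-k)),1); ww=np.round((r.inv()*rt).as_rotvec()/(n-k),3)
            print(t.tolist(),ww.tolist()); p=p+r.apply(t/1000); r=r*R.from_rotvec(ww)
        print('  -> ',p.round(3))
E
python3 - <<'E'
from h import *
plan([((.103,.448,.44),1.15),((.296,.352,.49),.6),((.417,.194,.49),.1),((.45,.0,.45),-.4),((.44,0.0,.22),-.4)])
E
```

```text
[0.7, -95.2, -108.7] [0.0, 0.0, 0.096]
[-8.5, -94.7, -108.7] [0.0, 0.0, 0.096]
  ->  [0.103 0.448 0.44 ]
[-107.7, -4.4, -25.0] [0.0, 0.0, 0.275]
[-104.8, 25.0, -25.0] [0.0, 0.0, 0.275]
  ->  [0.296 0.352 0.49 ]
[-99.4, 5.3, -0.0] [0.0, 0.0, 0.25]
[-94.9, 29.8, -0.0] [0.0, 0.0, 0.25]
  ->  [0.417 0.194 0.49 ]
[-98.2, 6.7, 20.0] [0.0, -0.0, 0.25]
[-93.5, 30.8, 20.0] [0.0, -0.0, 0.25]
  ->  [ 0.45 -0.    0.45]
[-1.9, -4.6, 115.0] [0.0, -0.0, -0.0]
[-2.0, -4.6, 115.0] [0.0, -0.0, -0.0]
  ->  [ 0.44 -0.    0.22]
```

Emit:
jog_arm --increments '[{"tx":0,"ty":-19,"tz":-22,"wz":0.02},{"tx":0,"ty":-38,"tz":-44,"wz":0.04},{"tx":0,"ty":-57,"tz":-65,"wz":0.06},{"tx":0,"ty":-76,"tz":-87,"wz":0.08},{"tx":0,"ty":-95,"tz":-109,"wz":0.1}]'

```text
validation failed for argument at $.in...
```

Emit:
jog_arm --increments '[{"tx":-2,"ty":-19,"tz":-22,"wz":0.02},{"tx":-3,"ty":-38,"tz":-44,"wz":0.04},{"tx":-5,"ty":-57,"tz":-65,"wz":0.06},{"tx":-7,"ty":-76,"tz":-87,"wz":0.08},{"tx":-8,"ty":-95,"tz":-109,"wz":0.1}]'

```text
validation failed for argument at $.in...
```

Emit:
jog_arm --increments '[{"tx":-22,"ty":-1,"tz":-5,"wz":0.05},{"tx":-43,"ty":-2,"tz":-10,"wz":0.11},{"tx":-65,"ty":-3,"tz":-15,"wz":0.16},{"tx":-86,"ty":-4,"tz":-20,"wz":0.22},{"tx":-108,"ty":-4,"tz":-25,"wz":0.27}]'

```text
validation failed for argument at $.in...
```

Emit:
jog_arm --increments '[{"tx":-21,"ty":5,"tz":-5,"wz":0.05},{"tx":-42,"ty":10,"tz":-10,"wz":0.11},{"tx":-63,"ty":15,"tz":-15,"wz":0.16},{"tx":-84,"ty":20,"tz":-20,"wz":0.22},{"tx":-105,"ty":25,"tz":-25,"wz":0.27}]'

```text
validation failed for argument at $.in...
```

Emit:
jog_arm --increments '[{"tx":0,"ty":-19,"tz":-22,"wx":0,"wy":0,"wz":0.02,"gripper":1},{"tx":0,"ty":-38,"tz":-44,"wx":0,"wy":0,"wz":0.04,"gripper":1},{"tx":0,"ty":-57,"tz":-65,"wx":0,"wy":0,"wz":0.06,"gripper":1},{"tx":0,"ty":-76,"tz":-87,"wx":0,"wy":0,"wz":0.08,"gripper":1},{"tx":0,"ty":-95,"tz":-109,"wx":0,"wy":0,"wz":0.1,"gripper":1}]'

```text
time: 1.67
position: [0.1257, 0.5395, 0.3326]
tool_rot: [0.516, 3.099, 0.0]
ft_force: [-0.1, 1.2, 0.5]
grip_width: 0.998
grip_force: 0.0
```

Emit:
jog_arm --increments '[{"tx":-2,"ty":-19,"tz":-22,"wx":0,"wy":0,"wz":0.02,"gripper":1},{"tx":-3,"ty":-38,"tz":-44,"wx":0,"wy":0,"wz":0.04,"gripper":1},{"tx":-5,"ty":-57,"tz":-65,"wx":0,"wy":0,"wz":0.06,"gripper":1},{"tx":-7,"ty":-76,"tz":-87,"wx":0,"wy":0,"wz":0.08,"gripper":1},{"tx":-8,"ty":-95,"tz":-109,"wx":0,"wy":0,"wz":0.1,"gripper":1}]'

```text
time: 2.08
position: [0.1027, 0.4468, 0.4418]
tool_rot: [0.67, 3.069, 0.001]
ft_force: [0.8, 1.2, 1.5]
grip_width: 0.998
grip_force: 0.0
```

Emit:
jog_arm --increments '[{"tx":-22,"ty":-1,"tz":-5,"wx":0,"wy":0,"wz":0.05,"gripper":1},{"tx":-43,"ty":-2,"tz":-10,"wx":0,"wy":0,"wz":0.11,"gripper":1},{"tx":-65,"ty":-3,"tz":-15,"wx":0,"wy":0,"wz":0.16,"gripper":1},{"tx":-86,"ty":-4,"tz":-20,"wx":0,"wy":0,"wz":0.22,"gripper":1},{"tx":-108,"ty":-4,"tz":-25,"wx":0,"wy":0,"wz":0.27,"gripper":1}]'

```text
time: 2.5
position: [0.2018, 0.3982, 0.4651]
tool_rot: [1.086, 2.948, -0.002]
ft_force: [0.3, 0.3, 0.3]
grip_width: 0.998
grip_force: 0.0
```

Emit:
jog_arm --increments '[{"tx":-21,"ty":5,"tz":-5,"wx":0,"wy":0,"wz":0.05,"gripper":1},{"tx":-42,"ty":10,"tz":-10,"wx":0,"wy":0,"wz":0.11,"gripper":1},{"tx":-63,"ty":15,"tz":-15,"wx":0,"wy":0,"wz":0.16,"gripper":1},{"tx":-84,"ty":20,"tz":-20,"wx":0,"wy":0,"wz":0.22,"gripper":1},{"tx":-105,"ty":25,"tz":-25,"wx":0,"wy":0,"wz":0.27,"gripper":1}]'

```text
time: 2.92
position: [0.2978, 0.35, 0.491]
tool_rot: [1.471, 2.776, -0.0]
ft_force: [1.0, 0.4, 0.5]
grip_width: 1.0
grip_force: 0.0
```

Emit:
jog_arm --increments '[{"tx":-20,"ty":1,"tz":0,"wx":0,"wy":0,"wz":0.05,"gripper":1},{"tx":-40,"ty":2,"tz":0,"wx":0,"wy":0,"wz":0.1,"gripper":1},{"tx":-60,"ty":3,"tz":0,"wx":0,"wy":0,"wz":0.15,"gripper":1},{"tx":-80,"ty":4,"tz":0,"wx":0,"wy":0,"wz":0.2,"gripper":1},{"tx":-100,"ty":5,"tz":0,"wx":0,"wy":0,"wz":0.25,"gripper":1}]'

```text
time: 3.33
position: [0.3573, 0.2696, 0.4906]
tool_rot: [-1.804, -2.572, -0.0]
ft_force: [-0.6, -0.1, 0.9]
grip_width: 1.0
grip_force: 0.0
```

Emit:
jog_arm --increments '[{"tx":-19,"ty":6,"tz":0,"wx":0,"wy":0,"wz":0.05,"gripper":1},{"tx":-38,"ty":12,"tz":0,"wx":0,"wy":0,"wz":0.1,"gripper":1},{"tx":-57,"ty":18,"tz":0,"wx":0,"wy":0,"wz":0.15,"gripper":1},{"tx":-76,"ty":24,"tz":0,"wx":0,"wy":0,"wz":0.2,"gripper":1},{"tx":-95,"ty":30,"tz":0,"wx":0,"wy":0,"wz":0.25,"gripper":1}]'

```text
time: 3.75
position: [0.4186, 0.191, 0.4906]
tool_rot: [2.111, 2.327, 0.0]
ft_force: [0.9, -0.3, -0.4]
grip_width: 1.0
grip_force: 0.0
```

Emit:
jog_arm --increments '[{"tx":-20,"ty":1,"tz":4,"wx":0,"wy":0,"wz":0.05,"gripper":1},{"tx":-39,"ty":3,"tz":8,"wx":0,"wy":0,"wz":0.1,"gripper":1},{"tx":-59,"ty":4,"tz":12,"wx":0,"wy":0,"wz":0.15,"gripper":1},{"tx":-78,"ty":5,"tz":16,"wx":0,"wy":0,"wz":0.2,"gripper":1},{"tx":-98,"ty":7,"tz":20,"wx":0,"wy":0,"wz":0.25,"gripper":1}]'

```text
time: 4.17
position: [0.4342, 0.094, 0.4702]
tool_rot: [-2.384, -2.046, -0.001]
ft_force: [1.1, -0.7, -0.0]
grip_width: 1.001
grip_force: 0.0
```

Emit:
jog_arm --increments '[{"tx":-19,"ty":6,"tz":4,"wx":0,"wy":0,"wz":0.05,"gripper":1},{"tx":-38,"ty":12,"tz":8,"wx":0,"wy":0,"wz":0.1,"gripper":1},{"tx":-56,"ty":18,"tz":12,"wx":0,"wy":0,"wz":0.15,"gripper":1},{"tx":-75,"ty":25,"tz":16,"wx":0,"wy":0,"wz":0.2,"gripper":1},{"tx":-94,"ty":31,"tz":20,"wx":0,"wy":0,"wz":0.25,"gripper":1}]'

```text
time: 4.58
position: [0.4515, -0.0036, 0.4501]
tool_rot: [2.621, 1.732, 0.0]
ft_force: [0.4, 0.6, -0.8]
grip_width: 0.999
grip_force: 0.0
```

```bash
python3 - <<'E'
from h import *
im=vision.get_image('wrist'); cv2.imwrite('pics/w1.png',im['color'])
for t in ['vial','bottle_mid','tester','lock_grip']:
    print(t,[(round(d['conf'],2),np.round(d['bbox']).astype(int).tolist()) for d in vision.spot_in('wrist',t)[:2]])
print(proj(im,(.434,.004,.068)), proj(im,(.434,.004,0)))
print(ctrl.get_state()['joint_positions'].round(2))
E
```

```text
vial [(0.64, [289, 162, 309, 187])]
bottle_mid [(0.74, [281, 91, 326, 135])]
tester [(0.85, [368, 177, 464, 284])]
lock_grip [(0.66, [378, 244, 412, 281])]
[300.11111944 178.30250511] [301.46042927 172.11180333]
[-0.73 -0.16  0.57  1.49  0.09  1.79 -0.54]
```

View pics/w1.png

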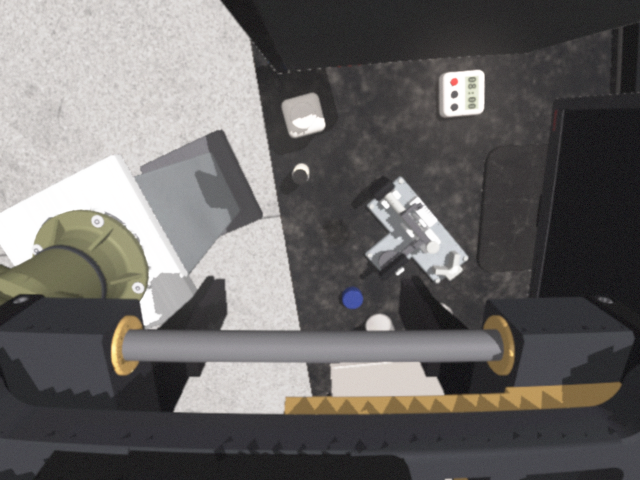

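The wrist view shows the vial at (300,175), where my projection puts it, so the vial is at (0.434, 0.004). I'm descending now.

```bash
python3 - <<'E'
from h import *
plan([((.434,.004,.12),-.4),((.434,.004,.03),-.4)])
E
```

```text
[-1.0, -8.9, 165.2] [-0.0, -0.0, 0.001]
[-1.0, -9.0, 165.3] [-0.0, -0.0, 0.001]
  ->  [0.434 0.004 0.12 ]
[-0.0, 0.1, 90.0] [-0.0, -0.0, 0.0]
  ->  [0.434 0.004 0.03 ]
```

Emit:
jog_arm --increments '[{"tx":0,"ty":-2,"tz":33,"wx":0,"wy":0,"wz":0,"gripper":1},{"tx":0,"ty":-4,"tz":66,"wx":0,"wy":0,"wz":0,"gripper":1},{"tx":-1,"ty":-5,"tz":99,"wx":0,"wy":0,"wz":0,"gripper":1},{"tx":-1,"ty":-7,"tz":132,"wx":0,"wy":0,"wz":0,"gripper":1},{"tx":-1,"ty":-9,"tz":165,"wx":0,"wy":0,"wz":0,"gripper":1}]'

```text
time: 5.25
position: [0.4424, 0.0023, 0.2842]
tool_rot: [2.615, 1.742, 0.001]
ft_force: [0.2, -0.3, 0.2]
grip_width: 1.002
grip_force: 0.0
```

Emit:
jog_arm --increments '[{"tx":0,"ty":-2,"tz":33,"wx":0,"wy":0,"wz":0,"gripper":1},{"tx":0,"ty":-4,"tz":66,"wx":0,"wy":0,"wz":0,"gripper":1},{"tx":-1,"ty":-5,"tz":99,"wx":0,"wy":0,"wz":0,"gripper":1},{"tx":-1,"ty":-7,"tz":132,"wx":0,"wy":0,"wz":0,"gripper":1},{"tx":-1,"ty":-9,"tz":165,"wx":0,"wy":0,"wz":0,"gripper":1}]'

```text
time: 5.67
position: [0.4338, 0.0047, 0.1193]
tool_rot: [-2.615, -1.741, -0.002]
ft_force: [1.5, -0.8, 0.4]
grip_width: 1.0
grip_force: 0.0
```

```bash
python3 - <<'E'
from h import *
im=vision.get_image('wrist'); cv2.imwrite('pics/w2.png',im['color'])
print(vision.spot_in('wrist','vial')[:2], proj(im,(.434,.004,.068)), proj(im,(.434,.004,0)))
s=ctrl.get_state();print(s['position'],s['joint_positions'].round(2)); plan([((.434,.004,.12),-.4)])
E
```

```text
[{'bbox': [291.4, 212.6, 332.0, 274.1], 'conf': 0.78}] [313.4285731  259.90158791] [313.25026417 229.05905009]
[0.42949936 0.00404484 0.11621498] [-0.71 -0.09  0.61  2.11  0.06  1.12 -0.52]
[1.7, 4.1, -3.8] [-0.008, 0.006, 0.004]
  ->  [0.434 0.004 0.12 ]
```

View pics/w2.png

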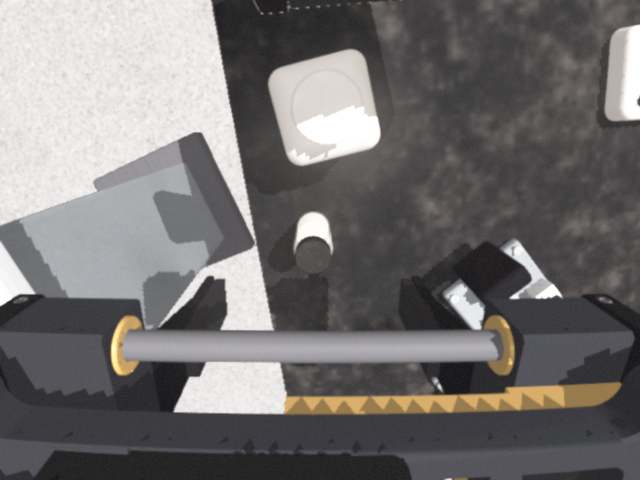

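The wrist view shows the vial cap centred at about (313,253), with the bottle clear above it at (325,105). I'll refine the vial position.

```bash
python3 - <<'E'
from h import *
im=vision.get_image('wrist'); b=vision.spot_in('wrist','vial')[0]['bbox']
s=ctrl.get_state(); print(b,at_z(im,(b[0]+b[2])/2,b[3]-20,.068), proj(im,s['position']),s['position'])
g=cv2.cvtColor(im['color'],cv2.COLOR_BGR2GRAY)[205:285,285:345]; print(cv2.resize(g,None,fx=.2,fy=.2,interpolation=cv2.INTER_AREA))
v=at_z(im,313,253,.068); print(v); plan([((v[0],v[1],.12),-.4)])
E
```

```text
[300.0, 208.2, 339.5, 270.0] [0.43581704 0.00885316 0.068     ] [321.28577533 297.97119751] [0.43409613 0.00414143 0.12115405]
[[ 73  73  73  77  78  85 107 101  90  88  87  82]
 [ 73  73  73  78 116 213 242 242 200 107  84  79]
 [ 74  73  73  88 216 245 250 251 251 194  86  79]
 [ 73  74  67 124 241 252 253 254 254 240  97  83]
 [ 72  67  58 146 251 253 254 254 254 248 118  85]
 [ 68  59  58 168 253 242 206 213 250 248 151  82]
 [ 59  58  61 191 176  81  72  73  92 194 184  78]
 [ 58  58  66 158  74  89  90  89  83  86 182  85]
 [ 58  57  68 110  83  89  85  84  82  84 137  80]
 [ 60  59  59  85  87  87  85  84  82  82  90  71]
 [ 57  58  57  72  84  83  84  83  82  81  74  68]
 [ 57  57  57  68  83  82  82  82  86  81  70  70]
 [ 60  62  68  71  75  80  81  80  79  73  71  74]
 [ 76  77  76  72  74  70  61  65  68  68  70  72]
 [ 62  66  68  60  61  60  53  54  52  60  72  74]
 [ 59  61  61  58  56  55  53  53  55  66  73  74]]
[0.43117525 0.00861977 0.068     ]
[3.0, -4.4, 1.2] [-0.0, 0.001, 0.003]
  ->  [0.431 0.009 0.12 ]
```

Emit:
jog_arm --increments '[{"tx":4,"ty":0,"tz":20,"wx":0,"wy":0,"wz":0,"gripper":1},{"tx":4,"ty":0,"tz":40,"wx":0,"wy":0,"wz":0,"gripper":1},{"tx":4,"ty":0,"tz":60,"wx":0,"wy":0,"wz":0,"gripper":1},{"tx":4,"ty":0,"tz":80,"wx":0,"wy":0,"wz":0,"gripper":1},{"tx":4,"ty":0,"tz":90,"wx":0,"wy":0,"wz":0,"gripper":1}]'

```text
time: 6.28
position: [0.4369, 0.008, 0.0312]
tool_rot: [2.615, 1.74, 0.003]
ft_force: [0.1, -0.5, 0.4]
grip_width: 0.996
grip_force: 0.0
```

Emit:
jog_arm --increments '[{"tx":0,"ty":0,"tz":0,"wx":0,"wy":0,"wz":0,"gripper":0.6},{"tx":0,"ty":0,"tz":0,"wx":0,"wy":0,"wz":0,"gripper":0.4},{"tx":0,"ty":0,"tz":0,"wx":0,"wy":0,"wz":0,"gripper":0.2},{"tx":0,"ty":0,"tz":0,"wx":0,"wy":0,"wz":0,"gripper":0.2},{"tx":0,"ty":0,"tz":0,"wx":0,"wy":0,"wz":0,"gripper":0.2}]' --grip_force 10

```text
time: 6.7
position: [0.4365, 0.0075, 0.0317]
tool_rot: [2.616, 1.738, 0.004]
ft_force: [0.2, -0.7, -0.0]
grip_width: 0.703
grip_force: 0.0
```

Emit:
jog_arm --increments '[{"tx":0,"ty":0,"tz":0,"wx":0,"wy":0,"wz":0,"gripper":0.1},{"tx":0,"ty":0,"tz":0,"wx":0,"wy":0,"wz":0,"gripper":0.1},{"tx":0,"ty":0,"tz":0,"wx":0,"wy":0,"wz":0,"gripper":0.1},{"tx":0,"ty":0,"tz":0,"wx":0,"wy":0,"wz":0,"gripper":0.1},{"tx":0,"ty":0,"tz":0,"wx":0,"wy":0,"wz":0,"gripper":0.1}]' --grip_force 10

```text
time: 7.12
position: [0.4354, 0.0072, 0.0306]
tool_rot: [-2.617, -1.738, -0.0]
ft_force: [-0.1, 0.5, -0.0]
grip_width: 0.324
grip_force: 0.0
```

```bash
python3 - <<'E'
from h import *
t=TD((.08,0)); print(t)
plan([((.436,.0075,.15),-.4),((t[0],t[1],.22),.344)])
E
```

```text
[ 0.6038185  -0.23093371]
[0.5, 0.4, -119.4] [-0.0, -0.0, 0.002]
  ->  [0.436 0.008 0.15 ]
[-77.1, 123.7, -35.0] [0.0, -0.0, -0.372]
[-116.9, 87.2, -35.1] [0.0, -0.0, -0.372]
  ->  [ 0.604 -0.231  0.22 ]
```

Emit:
jog_arm --increments '[{"tx":0,"ty":0,"tz":0,"wx":0,"wy":0,"wz":0,"gripper":0.1},{"tx":0,"ty":0,"tz":-20,"wx":0,"wy":0,"wz":0,"gripper":0.1},{"tx":0,"ty":0,"tz":-50,"wx":0,"wy":0,"wz":0,"gripper":0.1},{"tx":0,"ty":0,"tz":-85,"wx":0,"wy":0,"wz":0,"gripper":0.1},{"tx":0,"ty":0,"tz":-120,"wx":0,"wy":0,"wz":0,"gripper":0.1}]' --grip_force 12

```text
time: 7.53
position: [0.4346, 0.0068, 0.1515]
tool_rot: [-2.617, -1.738, 0.002]
ft_force: [0.9, 0.1, -0.5]
grip_width: 0.304
grip_force: 12.0
```

```bash
python3 - <<'E'
from h import *
im=vision.get_image('top')
for uv in [(432,160),(415,187),(282,105),(285,135),(435,155)]:
  print(uv,[at_z(im,*uv,z)[:2].round(3).tolist() for z in (.05,.15,.3,.4)])
E
```

```text
(432, 160) [[0.778, -0.438], [0.746, -0.416], [0.698, -0.383], [0.666, -0.361]]
(415, 187) [[0.698, -0.389], [0.672, -0.37], [0.632, -0.342], [0.605, -0.323]]
(282, 105) [[0.937, -0.008], [0.894, -0.016], [0.829, -0.027], [0.786, -0.034]]
(285, 135) [[0.846, -0.02], [0.809, -0.026], [0.754, -0.036], [0.717, -0.042]]
(435, 155) [[0.793, -0.447], [0.76, -0.424], [0.71, -0.39], [0.677, -0.368]]
```

Emit:
jog_arm --increments '[{"tx":-15,"ty":25,"tz":-7,"wx":0,"wy":0,"wz":-0.07,"gripper":0.1},{"tx":-31,"ty":50,"tz":-14,"wx":0,"wy":0,"wz":-0.15,"gripper":0.1},{"tx":-46,"ty":74,"tz":-21,"wx":0,"wy":0,"wz":-0.22,"gripper":0.1},{"tx":-62,"ty":99,"tz":-28,"wx":0,"wy":0,"wz":-0.3,"gripper":0.1},{"tx":-77,"ty":124,"tz":-35,"wx":0,"wy":0,"wz":-0.37,"gripper":0.1}]'

```text
time: 8.0
position: [0.5205, -0.1129, 0.1858]
tool_rot: [2.247, 2.195, 0.001]
ft_force: [0.3, -0.0, -0.4]
grip_width: 0.302
grip_force: 12.0
```

Emit:
jog_arm --increments '[{"tx":-23,"ty":17,"tz":-7,"wx":0,"wy":0,"wz":-0.07,"gripper":0.1},{"tx":-47,"ty":35,"tz":-14,"wx":0,"wy":0,"wz":-0.15,"gripper":0.1},{"tx":-70,"ty":52,"tz":-21,"wx":0,"wy":0,"wz":-0.22,"gripper":0.1},{"tx":-94,"ty":70,"tz":-28,"wx":0,"wy":0,"wz":-0.3,"gripper":0.1},{"tx":-117,"ty":87,"tz":-35,"wx":0,"wy":0,"wz":-0.37,"gripper":0.1}]'

```text
time: 8.42
position: [0.6044, -0.2322, 0.2199]
tool_rot: [-1.805, -2.571, 0.001]
ft_force: [-0.1, 0.8, 0.6]
grip_width: 0.304
grip_force: 12.0
```

```bash
python3 - <<'E'
from h import *
im=vision.get_image('wrist'); c=im['color'].copy()
s=ctrl.get_state(); print(s['position'],s['joint_positions'].round(2)); 
for q,z in [((.122,.038),.01),((.122,-.038),.01),((-.08,-.038),.01),((-.08,.038),.01),((.032,0),.06),((.015,-.07),.068),((-.098,0),.072),((.082,.021),.032),((.082,-.021),.032),((.118,0),.032)]:
    u=proj(im,[*TD(q),z]); cv2.circle(c,tuple(int(a) for a in u),3,(0,0,255),1); print(q,u.round(1))
cv2.imwrite('pics/w3.png',c)
E
```

```text
[ 0.60621492 -0.23840117  0.22100126] [-0.28  0.4   0.81  1.48 -0.28  1.38  0.89]
(0.122, 0.038) [347.1 240.2]
(0.122, -0.038) [277.4 240. ]
(-0.08, -0.038) [272.3  36. ]
(-0.08, 0.038) [353.2  36.2]
(0.032, 0) [312.4 161.5]
(0.015, -0.07) [230.3 142.5]
(-0.098, 0) [312.8  -7.3]
(0.082, 0.021) [333.4 209.2]
(0.082, -0.021) [291.3 209.1]
(0.118, 0) [312.2 243.2]
```

View pics/w3.png

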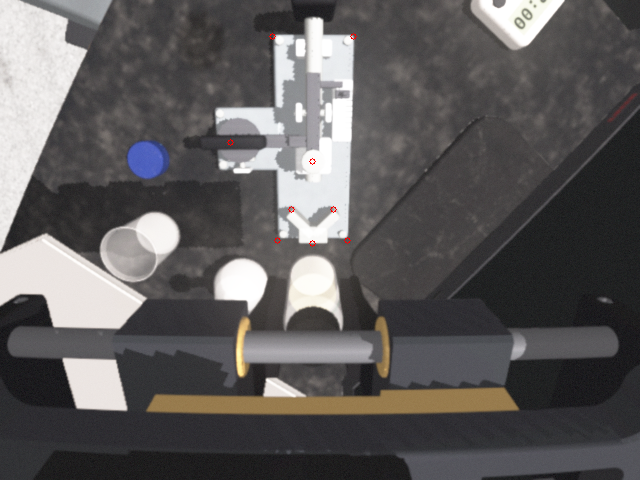

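The wrist view confirms the tester fit: corners, pad, lock and V tips are within about 2 px. The V apex is near x = 103 mm, so the seat is at about x = 84 mm. I'll settle, then plan the placing at x = 78.

Emit:
jog_arm --increments '[{"tx":0,"ty":0,"tz":20,"wx":0,"wy":0,"wz":0,"gripper":0.1},{"tx":0,"ty":0,"tz":40,"wx":0,"wy":0,"wz":0,"gripper":0.1},{"tx":0,"ty":0,"tz":60,"wx":0,"wy":0,"wz":0,"gripper":0.1},{"tx":0,"ty":0,"tz":60,"wx":0,"wy":0,"wz":0,"gripper":0.1},{"tx":0,"ty":0,"tz":60,"wx":0,"wy":0,"wz":0,"gripper":0.1}]'

```text
time: 8.88
position: [0.6028, -0.2307, 0.1593]
tool_rot: [-1.81, -2.565, 0.002]
ft_force: [0.0, -0.6, 0.0]
grip_width: 0.304
grip_force: 12.0
```

```bash
python3 - <<'E'
from h import *
t=TD((.078,0)); print(t)
plan([((t[0],t[1],.042),.344)])
print(ctrl.get_state()['position'])
im=vision.get_image('wrist');c=im['color']; 
for q in [(.082,.021),(.082,-.021)]: print(proj(im,[*TD(q),.032]))
cv2.imwrite('pics/w4.png',c); print(ctrl.get_state()['position'])
E
```

```text
[ 0.60314446 -0.22905071]
[1.2, 1.1, 117.3] [-0.002, -0.001, -0.002]
  ->  [ 0.603 -0.229  0.042]
[ 0.60280378 -0.23066265  0.15932603]
[338.72433261 228.57718895]
[288.66793403 228.65776335]
[ 0.60367834 -0.23114737  0.16083996]
```

Emit:
jog_arm --increments '[{"tx":2,"ty":1,"tz":25,"wx":0,"wy":0,"wz":0,"gripper":0.1},{"tx":2,"ty":1,"tz":50,"wx":0,"wy":0,"wz":0,"gripper":0.1},{"tx":2,"ty":1,"tz":75,"wx":0,"wy":0,"wz":0,"gripper":0.1},{"tx":2,"ty":1,"tz":95,"wx":0,"wy":0,"wz":0,"gripper":0.1},{"tx":2,"ty":1,"tz":95,"wx":0,"wy":0,"wz":0,"gripper":0.1}]'

```text
time: 9.35
position: [0.6022, -0.2277, 0.0629]
tool_rot: [-1.808, -2.564, 0.002]
ft_force: [-0.8, -1.2, -0.2]
grip_width: 0.301
grip_force: 12.0
```

Emit:
jog_arm --increments '[{"tx":0,"ty":0,"tz":6,"wx":0,"wy":0,"wz":0,"gripper":0.1},{"tx":0,"ty":0,"tz":12,"wx":0,"wy":0,"wz":0,"gripper":0.1},{"tx":0,"ty":0,"tz":18,"wx":0,"wy":0,"wz":0,"gripper":0.1},{"tx":0,"ty":0,"tz":22,"wx":0,"wy":0,"wz":0,"gripper":0.1},{"tx":0,"ty":0,"tz":22,"wx":0,"wy":0,"wz":0,"gripper":0.1}]'

```text
time: 9.77
position: [0.6037, -0.2289, 0.0433]
tool_rot: [-1.811, -2.567, -0.0]
ft_force: [-0.0, 0.5, -0.7]
grip_width: 0.303
grip_force: 12.0
```

```bash
python3 - <<'E'
from h import *
s=ctrl.get_state(); p=s['position']; x,y,a=np.load('tp.npy'); d=p[:2]-[x,y]; print(p,'tester xy',d[0]*np.cos(a)+d[1]*np.sin(a),-d[0]*np.sin(a)+d[1]*np.cos(a),s['ft_force'],s['grip_width'])
E
```

```text
[ 0.60374168 -0.22886239  0.04329045] tester xy 0.07802397258680747 0.0006257534311700959 [-0.01008768  0.52055239 -0.69569657] 0.30313107356567665
```

Emit:
jog_arm --increments '[{"tx":0,"ty":0,"tz":1,"wx":0,"wy":0,"wz":0,"gripper":0.1},{"tx":0,"ty":0,"tz":2,"wx":0,"wy":0,"wz":0,"gripper":0.1},{"tx":0,"ty":0,"tz":2,"wx":0,"wy":0,"wz":0,"gripper":0.1},{"tx":0,"ty":0,"tz":2,"wx":0,"wy":0,"wz":0,"gripper":0.35},{"tx":0,"ty":0,"tz":2,"wx":0,"wy":0,"wz":0,"gripper":0.4}]'

```text
time: 10.18
position: [0.604, -0.2291, 0.0418]
tool_rot: [1.811, 2.567, 0.0]
ft_force: [-0.6, 0.1, 0.8]
grip_width: 0.366
grip_force: 0.0
```

Emit:
jog_arm --increments '[{"tx":0,"ty":0,"tz":0,"wx":0,"wy":0,"wz":0,"gripper":0.6},{"tx":0,"ty":0,"tz":0,"wx":0,"wy":0,"wz":0,"gripper":0.6},{"tx":0,"ty":0,"tz":0,"wx":0,"wy":0,"wz":0,"gripper":0.6},{"tx":0,"ty":0,"tz":-10,"wx":0,"wy":0,"wz":0,"gripper":0.6},{"tx":0,"ty":0,"tz":-30,"wx":0,"wy":0,"wz":0,"gripper":0.6}]'

```text
time: 10.6
position: [0.6021, -0.2282, 0.0699]
tool_rot: [-1.808, -2.563, 0.003]
ft_force: [-0.2, 0.0, 0.5]
grip_width: 0.588
grip_force: 0.0
```

Emit:
jog_arm --increments '[{"tx":0,"ty":0,"tz":-25,"wx":0,"wy":0,"wz":0,"gripper":0.6},{"tx":0,"ty":0,"tz":-50,"wx":0,"wy":0,"wz":0,"gripper":0.6},{"tx":0,"ty":0,"tz":-75,"wx":0,"wy":0,"wz":0,"gripper":0.6},{"tx":0,"ty":0,"tz":-95,"wx":0,"wy":0,"wz":0,"gripper":0.6},{"tx":0,"ty":0,"tz":-95,"wx":0,"wy":0,"wz":0,"gripper":0.6}]'

```text
time: 11.02
position: [0.6063, -0.2306, 0.1724]
tool_rot: [1.807, 2.56, 0.005]
ft_force: [1.0, -0.3, 0.6]
grip_width: 0.597
grip_force: 0.0
```

```bash
python3 - <<'E'
from h import *
im=vision.get_image('wrist');c=im['color'].copy()
for q,z in [((.082,.021),.032),((.082,-.021),.032),((.078,0),.078),((.015,-.07),.068)]:
    u=proj(im,[*TD(q),z]); cv2.circle(c,tuple(int(a) for a in u),3,(0,0,255),1)
cv2.imwrite('pics/w5.png',c[0:360,100:580])
t=TD((.015,-.07)); print(t); plan([((t[0],t[1],.16),.344),((t[0],t[1],.05),.344+np.pi/2-np.pi)])
print(ctrl.get_state()['joint_positions'].round(2))
E
```

```text
[ 0.51600737 -0.19332778]
[64.5, -71.9, 9.5] [0.005, 0.003, -0.002]
  ->  [ 0.516 -0.193  0.16 ]
[0.0, -0.0, 36.7] [-0.0, 0.0, 0.524]
[0.0, -0.0, 36.6] [-0.0, 0.0, 0.523]
[0.0, -0.0, 36.7] [-0.0, 0.0, 0.524]
  ->  [ 0.516 -0.193  0.05 ]
[-0.28  0.42  0.79  1.56 -0.31  1.29  0.89]
```

View pics/w5.png

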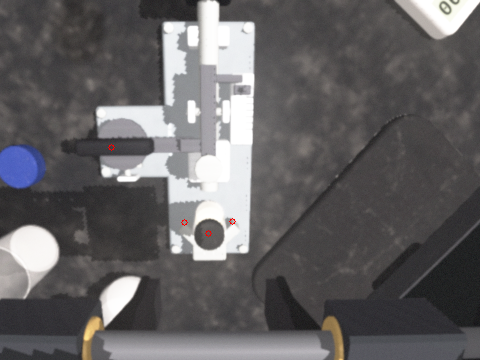

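The vial stands upright in the V at crop (209,233), and the lock bar is at (111,147), as fitted. Next is the handle.

```bash
python3 - <<'E'
from h import *
t=TD((.015,-.07)); plan([((t[0],t[1],.15),-.18),((t[0],t[1],.12),-.7),((t[0],t[1],.10),-1.227),((t[0],t[1],.044),-1.227)])
print(ctrl.get_state()['position'])
E
```

```text
[64.6, -72.0, 19.5] [0.005, 0.002, 0.522]
  ->  [ 0.516 -0.193  0.15 ]
[-0.0, 0.0, 30.0] [0.0, -0.001, 0.52]
  ->  [ 0.516 -0.193  0.12 ]
[-0.0, 0.0, 20.0] [0.0, 0.0, 0.527]
  ->  [ 0.516 -0.193  0.1  ]
[0.0, 0.0, 56.0] [0.0, 0.0, -0.0]
  ->  [ 0.516 -0.193  0.044]
[ 0.6053584  -0.23000785  0.17000712]
```

Emit:
jog_arm --increments '[{"tx":13,"ty":-14,"tz":4,"wx":0,"wy":0,"wz":0.1,"gripper":0.6},{"tx":26,"ty":-29,"tz":8,"wx":0,"wy":0,"wz":0.21,"gripper":0.6},{"tx":39,"ty":-43,"tz":12,"wx":0,"wy":0,"wz":0.31,"gripper":0.6},{"tx":52,"ty":-58,"tz":16,"wx":0,"wy":0,"wz":0.42,"gripper":0.6},{"tx":65,"ty":-72,"tz":20,"wx":0,"wy":0,"wz":0.52,"gripper":0.6}]'

```text
time: 11.48
position: [0.5124, -0.1915, 0.1453]
tool_rot: [-2.415, -2.007, 0.002]
ft_force: [-0.0, 1.3, 0.0]
grip_width: 0.596
grip_force: 0.0
```

Emit:
jog_arm --increments '[{"tx":0,"ty":0,"tz":6,"wx":0,"wy":0,"wz":0.1,"gripper":0.6},{"tx":0,"ty":0,"tz":12,"wx":0,"wy":0,"wz":0.21,"gripper":0.6},{"tx":0,"ty":0,"tz":18,"wx":0,"wy":0,"wz":0.31,"gripper":0.6},{"tx":0,"ty":0,"tz":24,"wx":0,"wy":0,"wz":0.42,"gripper":0.6},{"tx":0,"ty":0,"tz":30,"wx":0,"wy":0,"wz":0.52,"gripper":0.6}]'

```text
time: 11.9
position: [0.5135, -0.1915, 0.1156]
tool_rot: [-2.85, -1.32, 0.001]
ft_force: [-0.5, 0.1, 0.3]
grip_width: 0.6
grip_force: 0.0
```

Emit:
jog_arm --increments '[{"tx":0,"ty":0,"tz":4,"wx":0,"wy":0,"wz":0.11,"gripper":0.6},{"tx":0,"ty":0,"tz":8,"wx":0,"wy":0,"wz":0.22,"gripper":0.6},{"tx":0,"ty":0,"tz":12,"wx":0,"wy":0,"wz":0.33,"gripper":0.6},{"tx":0,"ty":0,"tz":16,"wx":0,"wy":0,"wz":0.44,"gripper":0.6},{"tx":0,"ty":0,"tz":20,"wx":0,"wy":0,"wz":0.53,"gripper":0.6}]'

```text
time: 12.32
position: [0.5135, -0.1916, 0.0957]
tool_rot: [-3.096, -0.527, 0.002]
ft_force: [0.1, 0.2, 0.2]
grip_width: 0.597
grip_force: 0.0
```

Emit:
jog_arm --increments '[{"tx":0,"ty":0,"tz":0,"wx":0,"wy":0,"wz":0,"gripper":0.6},{"tx":0,"ty":0,"tz":0,"wx":0,"wy":0,"wz":0,"gripper":0.6},{"tx":0,"ty":0,"tz":0,"wx":0,"wy":0,"wz":0,"gripper":0.6},{"tx":0,"ty":0,"tz":0,"wx":0,"wy":0,"wz":0,"gripper":0.6},{"tx":0,"ty":0,"tz":0,"wx":0,"wy":0,"wz":0,"gripper":0.6}]'

```text
time: 12.73
position: [0.5144, -0.1919, 0.0968]
tool_rot: [-3.095, -0.537, -0.001]
ft_force: [-0.9, -0.1, 0.1]
grip_width: 0.601
grip_force: 0.0
```

```bash
python3 - <<'E'
from h import *
t=TD((.015,-.07)); plan([((t[0],t[1],.044),-1.227)])
im=vision.get_image('wrist');c=im['color'].copy()
for q,z in [((.015,-.098),.068),((.015,-.042),.068),((.009,-.07),.068),((.021,-.07),.068)]: print(proj(im,[*TD(q),z]).round(1)); cv2.circle(c,tuple(int(a) for a in proj(im,[*TD(q),z])),3,(0,0,255),1)
cv2.imwrite('pics/w6.png',c)
s=ctrl.get_state();print(s['position'],s['joint_positions'].round(2))
E
```

```text
[1.1, 1.9, 52.8] [-0.0, -0.001, 0.0]
  ->  [ 0.516 -0.193  0.044]
[316.3 314.1]
[316.6 224.4]
[306.  271.2]
[326.9 271.2]
[ 0.51434439 -0.19196101  0.09677106] [-0.62  0.36  1.1   1.88 -0.36  1.12 -0.61]
```

View pics/w6.png

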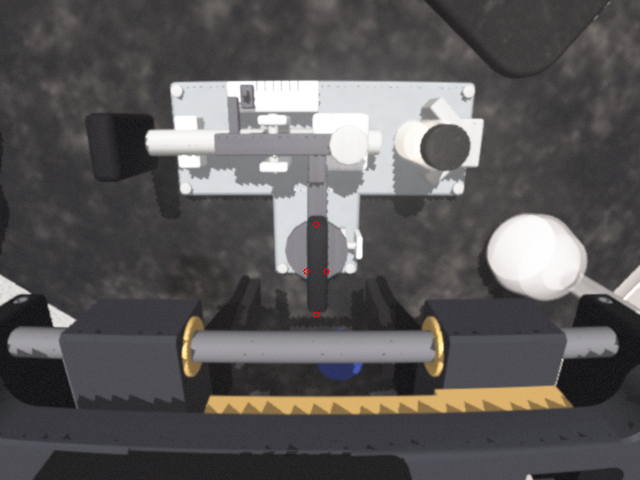

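The bar spans (317, 216–309), about 4 mm more toward tester +y than predicted, so I'll shift by 3–4 mm, descend and grip.

Emit:
jog_arm --increments '[{"tx":4,"ty":2,"tz":15,"wx":0,"wy":0,"wz":0,"gripper":0.6},{"tx":4,"ty":2,"tz":30,"wx":0,"wy":0,"wz":0,"gripper":0.6},{"tx":4,"ty":2,"tz":45,"wx":0,"wy":0,"wz":0,"gripper":0.6},{"tx":4,"ty":2,"tz":53,"wx":0,"wy":0,"wz":0,"gripper":0.6},{"tx":4,"ty":2,"tz":53,"wx":0,"wy":0,"wz":0,"gripper":0.4}]'

```text
time: 13.2
position: [0.5166, -0.1919, 0.0411]
tool_rot: [-3.094, -0.535, 0.007]
ft_force: [0.1, -0.6, 0.9]
grip_width: 0.577
grip_force: 0.0
```

Emit:
jog_arm --increments '[{"tx":0,"ty":0,"tz":0,"wx":0,"wy":0,"wz":0,"gripper":0.2},{"tx":0,"ty":0,"tz":0,"wx":0,"wy":0,"wz":0,"gripper":0},{"tx":0,"ty":0,"tz":0,"wx":0,"wy":0,"wz":0,"gripper":0},{"tx":0,"ty":0,"tz":0,"wx":0,"wy":0,"wz":0,"gripper":0},{"tx":0,"ty":0,"tz":0,"wx":0,"wy":0,"wz":0,"gripper":0}]' --grip_force 20

```text
time: 13.62
position: [0.5191, -0.1925, 0.0441]
tool_rot: [3.095, 0.536, 0.002]
ft_force: [-0.7, -0.2, -0.2]
grip_width: 0.232
grip_force: 0.0
```

Emit:
jog_arm --increments '[{"tx":0,"ty":0,"tz":0,"wx":0,"wy":0,"wz":0,"gripper":0},{"tx":0,"ty":0,"tz":0,"wx":0,"wy":0,"wz":0,"gripper":0},{"tx":0,"ty":0,"tz":0,"wx":0,"wy":0,"wz":0,"gripper":0},{"tx":0,"ty":0,"tz":0,"wx":0,"wy":0,"wz":0,"gripper":0},{"tx":0,"ty":0,"tz":0,"wx":0,"wy":0,"wz":0,"gripper":0}]' --grip_force 20

```text
time: 14.03
position: [0.5191, -0.1929, 0.0439]
tool_rot: [3.095, 0.535, 0.002]
ft_force: [0.8, -1.5, 0.5]
grip_width: 0.134
grip_force: 20.0
```

Emit:
jog_arm --increments '[{"tx":0,"ty":0,"tz":0,"wx":0,"wy":0,"wz":-0.09,"gripper":0},{"tx":0,"ty":0,"tz":0,"wx":0,"wy":0,"wz":-0.18,"gripper":0},{"tx":0,"ty":0,"tz":0,"wx":0,"wy":0,"wz":-0.27,"gripper":0},{"tx":0,"ty":0,"tz":0,"wx":0,"wy":0,"wz":-0.36,"gripper":0},{"tx":0,"ty":0,"tz":0,"wx":0,"wy":0,"wz":-0.45,"gripper":0}]'

```text
time: 14.45
position: [0.5184, -0.1918, 0.0439]
tool_rot: [-2.894, -1.219, 0.0]
ft_force: [-1.3, 1.3, 4.9]
grip_width: 0.136
grip_force: 20.0
```

Emit:
jog_arm --increments '[{"tx":0,"ty":0,"tz":0,"wx":0,"wy":0,"wz":-0.09,"gripper":0},{"tx":0,"ty":0,"tz":0,"wx":0,"wy":0,"wz":-0.18,"gripper":0},{"tx":0,"ty":0,"tz":0,"wx":0,"wy":0,"wz":-0.27,"gripper":0},{"tx":0,"ty":0,"tz":0,"wx":0,"wy":0,"wz":-0.36,"gripper":0},{"tx":0,"ty":0,"tz":0,"wx":0,"wy":0,"wz":-0.45,"gripper":0}]'

```text
time: 14.87
position: [0.5174, -0.1911, 0.0438]
tool_rot: [-2.547, -1.832, 0.001]
ft_force: [-4.0, 3.4, 8.1]
grip_width: 0.133
grip_force: 20.0
```

Emit:
jog_arm --increments '[{"tx":0,"ty":0,"tz":0,"wx":0,"wy":0,"wz":-0.09,"gripper":0},{"tx":0,"ty":0,"tz":0,"wx":0,"wy":0,"wz":-0.18,"gripper":0},{"tx":0,"ty":0,"tz":0,"wx":0,"wy":0,"wz":-0.27,"gripper":0},{"tx":0,"ty":0,"tz":0,"wx":0,"wy":0,"wz":-0.36,"gripper":0},{"tx":0,"ty":0,"tz":0,"wx":0,"wy":0,"wz":-0.42,"gripper":0}]'

```text
time: 15.28
position: [0.5163, -0.191, 0.0438]
tool_rot: [-2.108, -2.32, 0.001]
ft_force: [-6.8, 3.4, 10.0]
grip_width: 0.138
grip_force: 20.3
```

```bash
python3 - <<'E'
from h import *
s=ctrl.get_state(); m=R.from_rotvec(s['tool_rot']).as_matrix()[:,1]; print(s['position'],np.arctan2(m[1],m[0])+1.227,s['ft_force'],s['torque'],s['grip_width'],s['joint_positions'].round(2))
E
```

```text
[ 0.51625662 -0.19100334  0.04380724] 1.3228959931332955 [-6.76885495  3.43101879 10.01415958] [ 0.55436682  1.54413831 -0.44274538] 0.13764844443940566 [-0.34  0.34  0.75  1.91 -0.28  1.    0.63]
```

Emit:
jog_arm --increments '[{"tx":0,"ty":0,"tz":0,"wx":0,"wy":0,"wz":0.02,"gripper":0.4},{"tx":0,"ty":0,"tz":0,"wx":0,"wy":0,"wz":0.02,"gripper":0.4},{"tx":0,"ty":0,"tz":0,"wx":0,"wy":0,"wz":0.02,"gripper":0.4},{"tx":0,"ty":0,"tz":-10,"wx":0,"wy":0,"wz":0.02,"gripper":0.4},{"tx":0,"ty":0,"tz":-30,"wx":0,"wy":0,"wz":0.02,"gripper":0.4}]'

```text
time: 15.7
position: [0.5169, -0.1918, 0.0722]
tool_rot: [-2.138, -2.297, 0.005]
ft_force: [-0.1, 0.0, 0.5]
grip_width: 0.377
grip_force: 0.0
```

Emit:
jog_arm --increments '[{"tx":0,"ty":0,"tz":-20,"wx":0,"wy":0,"wz":0,"gripper":0.8},{"tx":0,"ty":0,"tz":-40,"wx":0,"wy":0,"wz":0,"gripper":0.8},{"tx":0,"ty":0,"tz":-60,"wx":0,"wy":0,"wz":0,"gripper":0.8},{"tx":0,"ty":0,"tz":-70,"wx":0,"wy":0,"wz":0,"gripper":0.8},{"tx":0,"ty":0,"tz":-70,"wx":0,"wy":0,"wz":0,"gripper":0.8}]'

```text
time: 16.12
position: [0.5204, -0.1931, 0.1463]
tool_rot: [2.137, 2.297, 0.005]
ft_force: [0.2, 0.4, 0.6]
grip_width: 0.693
grip_force: 0.0
```

```bash
python3 - <<'E'
from h import *
print(ctrl.get_state()['position'])
t=TD((-.098,0)); plan([((t[0],t[1],.14),.344),((t[0],t[1],.037),.344)])
im=vision.get_image('top'); cv2.imwrite('pics/t2.png',im['color'])
E
```

```text
[ 0.52042706 -0.1930683   0.14627375]
[127.7, 32.6, 6.3] [0.005, 0.001, -0.272]
  ->  [ 0.544 -0.063  0.14 ]
[0.0, 0.1, 103.0] [-0.0, 0.0, -0.0]
  ->  [ 0.544 -0.063  0.037]
```

Emit:
jog_arm --increments '[{"tx":26,"ty":7,"tz":1,"wx":0,"wy":0,"wz":-0.06,"gripper":0.8},{"tx":52,"ty":13,"tz":2,"wx":0,"wy":0,"wz":-0.12,"gripper":0.8},{"tx":78,"ty":20,"tz":4,"wx":0,"wy":0,"wz":-0.18,"gripper":0.8},{"tx":104,"ty":27,"tz":5,"wx":0,"wy":0,"wz":-0.24,"gripper":0.8},{"tx":128,"ty":33,"tz":6,"wx":0,"wy":0,"wz":-0.27,"gripper":0.8}]'

```text
time: 16.58
position: [0.5415, -0.0605, 0.1358]
tool_rot: [-1.806, -2.568, 0.002]
ft_force: [1.1, -0.4, 0.3]
grip_width: 0.8
grip_force: 0.0
```

Emit:
jog_arm --increments '[{"tx":0,"ty":0,"tz":10,"wx":0,"wy":0,"wz":0,"gripper":0.8},{"tx":0,"ty":0,"tz":20,"wx":0,"wy":0,"wz":0,"gripper":0.8},{"tx":0,"ty":0,"tz":30,"wx":0,"wy":0,"wz":0,"gripper":0.8},{"tx":0,"ty":0,"tz":30,"wx":0,"wy":0,"wz":0,"gripper":0.8},{"tx":0,"ty":0,"tz":30,"wx":0,"wy":0,"wz":0,"gripper":0.8}]'

```text
time: 17.0
position: [0.5411, -0.064, 0.1063]
tool_rot: [-1.814, -2.563, 0.003]
ft_force: [0.3, 0.3, 0.4]
grip_width: 0.803
grip_force: 0.0
```

```bash
python3 - <<'E'
from h import *
im=vision.get_image('wrist');c=im['color'].copy()
for q in [(-.106,.018),(-.106,-.018),(-.09,.018),(-.09,-.018)]:
    cv2.circle(c,tuple(int(a) for a in proj(im,[*TD(q),.072])),2,(0,0,255),1)
cv2.imwrite('pics/w7.png',c)
t=TD((-.098,0)); plan([((t[0],t[1],.037),.344)]); s=ctrl.get_state(); print(s['position'],s['joint_positions'].round(2))
E
```

```text
[-0.2, 2.1, 70.1] [-0.001, 0.0, -0.004]
  ->  [ 0.544 -0.063  0.037]
[ 0.54185072 -0.06385796  0.1070888 ] [-0.54  0.22  0.69  1.87 -0.15  1.1   0.54]
```

View pics/w7.png

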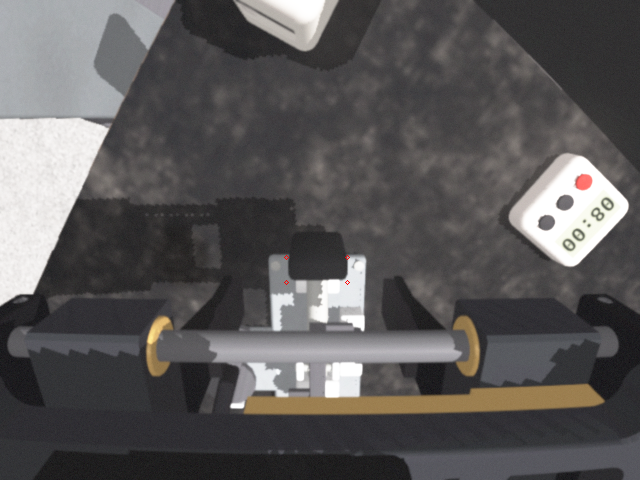

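The striker grip shows at (290–346, 235–279), matching the prediction within 2 mm. I'll descend and grip it firmly.

Emit:
jog_arm --increments '[{"tx":1,"ty":2,"tz":18,"wx":0,"wy":0,"wz":0,"gripper":0.8},{"tx":1,"ty":2,"tz":36,"wx":0,"wy":0,"wz":0,"gripper":0.8},{"tx":1,"ty":2,"tz":54,"wx":0,"wy":0,"wz":0,"gripper":0.8},{"tx":1,"ty":2,"tz":70,"wx":0,"wy":0,"wz":0,"gripper":0.8},{"tx":1,"ty":2,"tz":70,"wx":0,"wy":0,"wz":0,"gripper":0.6}]'

```text
time: 17.47
position: [0.5418, -0.0614, 0.0352]
tool_rot: [-1.811, -2.563, 0.005]
ft_force: [-0.5, 0.1, 0.2]
grip_width: 0.776
grip_force: 0.0
```

Emit:
jog_arm --increments '[{"tx":0,"ty":0,"tz":0,"wx":0,"wy":0,"wz":0,"gripper":0.3},{"tx":0,"ty":0,"tz":0,"wx":0,"wy":0,"wz":0,"gripper":0.2},{"tx":0,"ty":0,"tz":0,"wx":0,"wy":0,"wz":0,"gripper":0.2},{"tx":0,"ty":0,"tz":0,"wx":0,"wy":0,"wz":0,"gripper":0.2},{"tx":0,"ty":0,"tz":0,"wx":0,"wy":0,"wz":0,"gripper":0.2}]' --grip_force 50

```text
time: 17.88
position: [0.5442, -0.0609, 0.0384]
tool_rot: [1.81, 2.567, 0.001]
ft_force: [-7.5, -3.1, 6.6]
grip_width: 0.434
grip_force: 5.3
```

Emit:
jog_arm --increments '[{"tx":0,"ty":0,"tz":0,"wx":0,"wy":0,"wz":0,"gripper":0.2},{"tx":0,"ty":0,"tz":0,"wx":0,"wy":0,"wz":0,"gripper":0.2},{"tx":0,"ty":0,"tz":0,"wx":0,"wy":0,"wz":0,"gripper":0.2},{"tx":0,"ty":0,"tz":0,"wx":0,"wy":0,"wz":0,"gripper":0.2},{"tx":0,"ty":0,"tz":0,"wx":0,"wy":0,"wz":0,"gripper":0.2}]' --grip_force 50

```text
time: 18.3
position: [0.5434, -0.0613, 0.0382]
tool_rot: [-1.811, -2.566, 0.001]
ft_force: [-3.9, -0.1, 6.4]
grip_width: 0.407
grip_force: 50.0
```

Emit:
jog_arm --increments '[{"tx":7,"ty":0,"tz":0,"wx":0,"wy":0,"wz":0,"gripper":0.2},{"tx":14,"ty":0,"tz":0,"wx":0,"wy":0,"wz":0,"gripper":0.2},{"tx":21,"ty":0,"tz":0,"wx":0,"wy":0,"wz":0,"gripper":0.2},{"tx":28,"ty":0,"tz":0,"wx":0,"wy":0,"wz":0,"gripper":0.2},{"tx":34,"ty":0,"tz":0,"wx":0,"wy":0,"wz":0,"gripper":0.2}]'

```text
time: 18.72
position: [0.5334, -0.0332, 0.0382]
tool_rot: [1.81, 2.561, -0.005]
ft_force: [1.7, -11.7, 1.7]
grip_width: 0.41
grip_force: 50.0
```

Emit:
jog_arm --increments '[{"tx":4,"ty":0,"tz":0,"wx":0,"wy":0,"wz":0,"gripper":0.2},{"tx":8,"ty":0,"tz":0,"wx":0,"wy":0,"wz":0,"gripper":0.2},{"tx":12,"ty":0,"tz":0,"wx":0,"wy":0,"wz":0,"gripper":0.2},{"tx":12,"ty":0,"tz":0,"wx":0,"wy":0,"wz":0,"gripper":0.2},{"tx":12,"ty":0,"tz":0,"wx":0,"wy":0,"wz":0,"gripper":0.2}]'

```text
time: 19.13
position: [0.5295, -0.0223, 0.0382]
tool_rot: [1.81, 2.56, -0.005]
ft_force: [1.3, -11.4, 1.7]
grip_width: 0.408
grip_force: 50.0
```

```bash
python3 - <<'E'
from h import *
s=ctrl.get_state(); d=np.array(s['position'])[:2]-[.5434,-.0613]; a=np.load('tp.npy')[2]
e=np.array([np.cos(a),np.sin(a)]); print('pull',-d@e, 'F along',np.array(s['ft_force'])[:2]@e,s['ft_force'],s['grip_width'],s['position'])
E
```

```text
pull 0.0414122214081247 F along 11.21738991910818 [  1.32808285 -11.43901037   1.69993728] 0.40817588061633286 [ 0.52951538 -0.02228468  0.03822182]
```

Emit:
jog_arm --increments '[{"tx":2,"ty":0,"tz":0,"wx":0,"wy":0,"wz":0,"gripper":0.2},{"tx":3,"ty":0,"tz":0,"wx":0,"wy":0,"wz":0,"gripper":0.2},{"tx":4,"ty":0,"tz":0,"wx":0,"wy":0,"wz":0,"gripper":0.2},{"tx":5,"ty":0,"tz":0,"wx":0,"wy":0,"wz":0,"gripper":0.2},{"tx":5,"ty":0,"tz":0,"wx":0,"wy":0,"wz":0,"gripper":0.2}]' --grip_force 60

```text
time: 19.55
position: [0.5283, -0.0187, 0.0383]
tool_rot: [1.81, 2.559, -0.006]
ft_force: [2.3, -13.7, 0.7]
grip_width: 0.408
grip_force: 60.0
```

```bash
python3 - <<'E'
from h import *
s=ctrl.get_state(); d=np.array(s['position'])[:2]-[.5434,-.0613]; a=np.load('tp.npy')[2]
e=np.array([np.cos(a),np.sin(a)]); print('pull',-d@e, 'F along',np.array(s['ft_force'])[:2]@e,s['ft_force'],s['torque'],s['position'])
for c in ['scene','top']:
    im=vision.get_image(c); p=np.array([*TD((-.04,0)),.04]); u=proj(im,p).astype(int)
    cv2.imwrite(f'pics/{c}3.png',cv2.resize(im['color'][u[1]-40:u[1]+40,u[0]-50:u[0]+50],None,fx=6,fy=6,interpolation=cv2.INTER_CUBIC))
E
```

```text
pull 0.04521266073296586 F along 13.705207318686075 [  2.29866606 -13.7339835    0.72388493] [-2.91015643 -0.1460455   0.25311082] [ 0.52826123 -0.01869703  0.03825528]
```

Emit:
jog_arm --increments '[{"tx":-2,"ty":0,"tz":0,"wx":0,"wy":0,"wz":0,"gripper":0.2},{"tx":-4,"ty":0,"tz":0,"wx":0,"wy":0,"wz":0,"gripper":0.2},{"tx":-6,"ty":0,"tz":0,"wx":0,"wy":0,"wz":0,"gripper":0.2},{"tx":-8,"ty":0,"tz":0,"wx":0,"wy":0,"wz":0,"gripper":0.2},{"tx":-10,"ty":0,"tz":0,"wx":0,"wy":0,"wz":0,"gripper":0.2}]'

```text
time: 20.07
position: [0.5301, -0.0237, 0.0382]
tool_rot: [1.812, 2.566, -0.002]
ft_force: [-4.4, -2.2, 8.7]
grip_width: 0.408
grip_force: 60.0
```

```bash
python3 - <<'E'
from h import *
s=ctrl.get_state(); d=np.array(s['position'])[:2]-[.5434,-.0613]; a=np.load('tp.npy')[2]
e=np.array([np.cos(a),np.sin(a)]); print('pull',-d@e, 'F along',np.array(s['ft_force'])[:2]@e,s['ft_force'])
E
```

```text
pull 0.03985991708426568 F along 0.6186679289012531 [-4.39014609 -2.22861468  8.72448629]
```

Emit:
jog_arm --increments '[{"tx":0,"ty":0,"tz":0,"wx":0,"wy":0,"wz":0,"gripper":0.5},{"tx":0,"ty":0,"tz":0,"wx":0,"wy":0,"wz":0,"gripper":0.6},{"tx":0,"ty":0,"tz":0,"wx":0,"wy":0,"wz":0,"gripper":0.7},{"tx":0,"ty":0,"tz":0,"wx":0,"wy":0,"wz":0,"gripper":0.7},{"tx":0,"ty":0,"tz":0,"wx":0,"wy":0,"wz":0,"gripper":0.7}]'

```text
time: 20.48
position: [0.5302, -0.0215, 0.0374]
tool_rot: [-1.81, -2.568, -0.001]
ft_force: [0.8, -0.2, -0.4]
grip_width: 0.666
grip_force: 0.0
```

Emit:
jog_arm --increments '[{"tx":0,"ty":0,"tz":0,"wx":0,"wy":0,"wz":0,"gripper":0.7},{"tx":0,"ty":0,"tz":-25,"wx":0,"wy":0,"wz":0,"gripper":0.7},{"tx":0,"ty":0,"tz":-55,"wx":0,"wy":0,"wz":0,"gripper":0.7},{"tx":0,"ty":0,"tz":-85,"wx":0,"wy":0,"wz":0,"gripper":0.7},{"tx":0,"ty":0,"tz":-100,"wx":0,"wy":0,"wz":0,"gripper":0.7}]'

```text
time: 20.9
position: [0.5319, -0.0223, 0.1409]
tool_rot: [1.81, 2.564, 0.005]
ft_force: [0.9, 0.4, -0.1]
grip_width: 0.699
grip_force: 0.0
```

Emit:
jog_arm --increments '[{"tx":-34,"ty":0,"tz":0,"wx":0,"wy":0,"wz":0,"gripper":0},{"tx":-68,"ty":0,"tz":0,"wx":0,"wy":0,"wz":0,"gripper":0},{"tx":-102,"ty":0,"tz":0,"wx":0,"wy":0,"wz":0,"gripper":0},{"tx":-136,"ty":0,"tz":0,"wx":0,"wy":0,"wz":0,"gripper":0},{"tx":-168,"ty":0,"tz":0,"wx":0,"wy":0,"wz":0,"gripper":0}]' --grip_force 10

```text
time: 21.32
position: [0.5871, -0.1819, 0.1376]
tool_rot: [1.81, 2.567, 0.0]
ft_force: [0.0, -0.4, -0.1]
grip_width: 0.412
grip_force: 0.0
```

Emit:
jog_arm --increments '[{"tx":0,"ty":0,"tz":0,"wx":0,"wy":0,"wz":0,"gripper":0},{"tx":0,"ty":0,"tz":0,"wx":0,"wy":0,"wz":0,"gripper":0},{"tx":0,"ty":0,"tz":0,"wx":0,"wy":0,"wz":0,"gripper":0},{"tx":0,"ty":0,"tz":0,"wx":0,"wy":0,"wz":0,"gripper":0},{"tx":0,"ty":0,"tz":0,"wx":0,"wy":0,"wz":0,"gripper":0}]'

```text
time: 21.73
position: [0.5866, -0.1785, 0.1374]
tool_rot: [-1.807, -2.569, -0.002]
ft_force: [-1.1, -1.2, 0.1]
grip_width: 0.047
grip_force: 0.0
```

```bash
python3 - <<'E'
from h import *
im=vision.get_image('wrist');c=im['color'].copy()
for q,z in [((.032,0),.06),((-.138,0),.072),((-.098,0),.072)]:
    u=proj(im,[*TD(q),z]); print(u.round()); cv2.circle(c,tuple(int(a) for a in u),3,(0,0,255),1)
cv2.imwrite('pics/w8.png',c)
t=TD((.032,0)); plan([((t[0],t[1],.066),.344)]); s=ctrl.get_state(); print(s['position'],s['joint_positions'].round(2),s['grip_width'])
E
```

```text
[310. 255.]
[310. -24.]
[310.  52.]
[-7.0, -1.5, 71.6] [0.001, -0.001, 0.0]
  ->  [ 0.588 -0.186  0.066]
[ 0.58665418 -0.1787481   0.13756141] [-0.35  0.36  0.75  1.68 -0.26  1.21  0.8 ] 0.02960840125247064
```

View pics/w8.png

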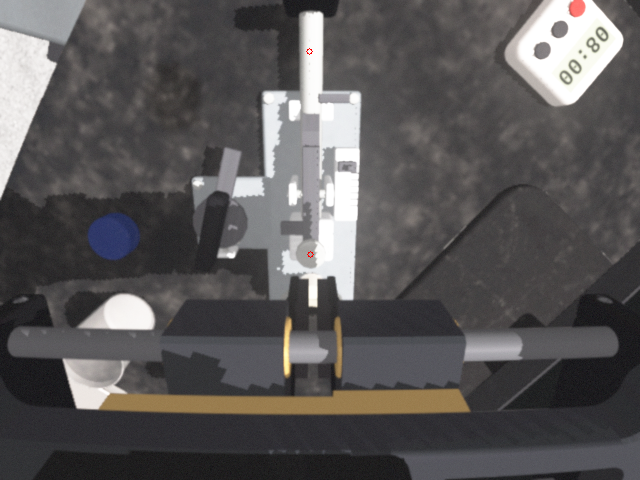

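The wrist view shows the handle on, the striker drawn back (its grip at the top edge, (310,5)), and the pad exactly at (310,255). I'm pressing now.

Emit:
jog_arm --increments '[{"tx":-7,"ty":-1,"tz":20,"wx":0,"wy":0,"wz":0,"gripper":0},{"tx":-7,"ty":-1,"tz":40,"wx":0,"wy":0,"wz":0,"gripper":0},{"tx":-7,"ty":-1,"tz":60,"wx":0,"wy":0,"wz":0,"gripper":0},{"tx":-7,"ty":-1,"tz":70,"wx":0,"wy":0,"wz":0,"gripper":0},{"tx":-7,"ty":-1,"tz":70,"wx":0,"wy":0,"wz":0,"gripper":0}]'

```text
time: 22.2
position: [0.5863, -0.1858, 0.0652]
tool_rot: [-1.807, -2.565, 0.002]
ft_force: [-0.4, -0.3, -0.1]
grip_width: 0.005
grip_force: 0.0
```

Emit:
jog_arm --increments '[{"tx":0,"ty":0,"tz":4,"wx":0,"wy":0,"wz":0,"gripper":0},{"tx":0,"ty":0,"tz":8,"wx":0,"wy":0,"wz":0,"gripper":0},{"tx":0,"ty":0,"tz":11,"wx":0,"wy":0,"wz":0,"gripper":0},{"tx":0,"ty":0,"tz":14,"wx":0,"wy":0,"wz":0,"gripper":0},{"tx":0,"ty":0,"tz":16,"wx":0,"wy":0,"wz":0,"gripper":0}]'

```text
time: 22.62
position: [0.5894, -0.1885, 0.0536]
tool_rot: [1.809, 2.564, 0.002]
ft_force: [0.5, 0.4, 4.8]
grip_width: 0.005
grip_force: 3.1
```

Emit:
jog_arm --increments '[{"tx":0,"ty":0,"tz":1,"wx":0,"wy":0,"wz":0,"gripper":0},{"tx":0,"ty":0,"tz":2,"wx":0,"wy":0,"wz":0,"gripper":0},{"tx":0,"ty":0,"tz":3,"wx":0,"wy":0,"wz":0,"gripper":0},{"tx":0,"ty":0,"tz":3,"wx":0,"wy":0,"wz":0,"gripper":0},{"tx":0,"ty":0,"tz":3,"wx":0,"wy":0,"wz":0,"gripper":0}]'

```text
time: 23.03
position: [0.5897, -0.1885, 0.0521]
tool_rot: [1.809, 2.564, 0.003]
ft_force: [-3.6, 0.4, 16.5]
grip_width: 0.003
grip_force: 7.8
```

Emit:
jog_arm --increments '[{"tx":0,"ty":0,"tz":-15,"wx":0,"wy":0,"wz":0,"gripper":0},{"tx":0,"ty":0,"tz":-40,"wx":0,"wy":0,"wz":0,"gripper":0},{"tx":0,"ty":0,"tz":-65,"wx":0,"wy":0,"wz":0,"gripper":0},{"tx":0,"ty":0,"tz":-90,"wx":0,"wy":0,"wz":0,"gripper":0},{"tx":0,"ty":0,"tz":-100,"wx":0,"wy":0,"wz":0,"gripper":0}]'

```text
time: 23.45
position: [0.5896, -0.1879, 0.1523]
tool_rot: [1.808, 2.563, 0.004]
ft_force: [1.2, -0.8, 0.6]
grip_width: 0.006
grip_force: 0.0
```

```bash
python3 - <<'E'
from h import *
im=vision.get_image('wrist');c=im['color'].copy()
for q,z in [((-.138,0),.072),((-.098,0),.072),((-.027,.027),.03)]:
    u=proj(im,[*TD(q),z]); print(u.round()); cv2.circle(c,tuple(int(a) for a in u),3,(0,0,255),1)
cv2.imwrite('pics/w9.png',c)
t=TD((.015,-.07)); s=ctrl.get_state(); print(s['position'],s['ft_force'])
# grasp frame when the handle was released: yaw .08
plan([((.5163,-.191,.12),.08),((.5163,-.191,.044),.08)])
E
```

```text
[309. -34.]
[309.  39.]
[345. 150.]
[ 0.59015995 -0.1880564   0.15290236] [ 1.35579333 -0.53647681  1.4657863 ]
[22.1, -70.8, 32.4] [0.006, 0.002, 0.262]
  ->  [ 0.516 -0.191  0.12 ]
[-0.0, 0.0, 76.0] [0.0, -0.0, 0.0]
  ->  [ 0.516 -0.191  0.044]
```

View pics/w9.png

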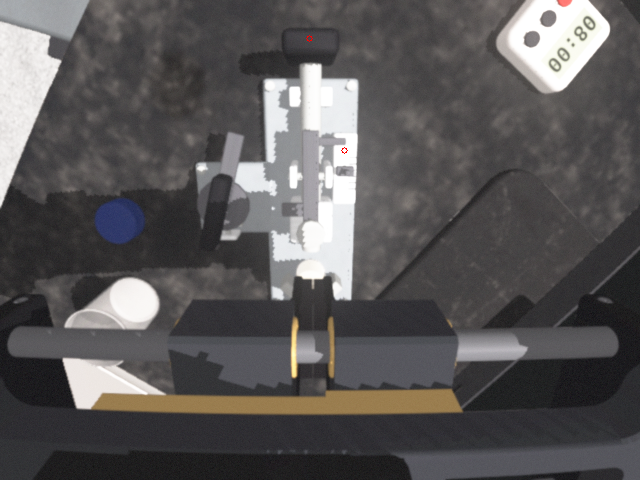

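The striker fired: its grip is back at (310,45), and the pointer moved on from about (345,150) to (345,171). Now the handle goes back to off.

Emit:
jog_arm --increments '[{"tx":4,"ty":-14,"tz":6,"wx":0,"wy":0,"wz":0.05,"gripper":0.2},{"tx":9,"ty":-28,"tz":12,"wx":0,"wy":0,"wz":0.1,"gripper":0.5},{"tx":13,"ty":-42,"tz":18,"wx":0,"wy":0,"wz":0.15,"gripper":0.5},{"tx":18,"ty":-57,"tz":25,"wx":0,"wy":0,"wz":0.2,"gripper":0.5},{"tx":22,"ty":-71,"tz":32,"wx":0,"wy":0,"wz":0.26,"gripper":0.5}]'

```text
time: 23.92
position: [0.5121, -0.1899, 0.1149]
tool_rot: [-2.13, -2.307, 0.001]
ft_force: [-0.8, -0.1, -0.2]
grip_width: 0.299
grip_force: 0.0
```

Emit:
jog_arm --increments '[{"tx":0,"ty":0,"tz":10,"wx":0,"wy":0,"wz":0,"gripper":0.5},{"tx":0,"ty":0,"tz":20,"wx":0,"wy":0,"wz":0,"gripper":0.5},{"tx":0,"ty":0,"tz":20,"wx":0,"wy":0,"wz":0,"gripper":0.5},{"tx":0,"ty":0,"tz":20,"wx":0,"wy":0,"wz":0,"gripper":0.5},{"tx":0,"ty":0,"tz":20,"wx":0,"wy":0,"wz":0,"gripper":0.5}]'

```text
time: 24.33
position: [0.5145, -0.1905, 0.0965]
tool_rot: [2.127, 2.311, -0.001]
ft_force: [0.4, 0.3, -0.6]
grip_width: 0.493
grip_force: 0.0
```

```bash
python3 - <<'E'
from h import *
print(ctrl.get_state()['position']); plan([((.5163,-.191,.044),.08)])
E
```

```text
[ 0.51446781 -0.19048519  0.09646917]
[-0.6, 1.8, 52.5] [-0.0, 0.001, 0.003]
  ->  [ 0.516 -0.191  0.044]
```

Emit:
jog_arm --increments '[{"tx":0,"ty":2,"tz":14,"wx":0,"wy":0,"wz":0,"gripper":0.5},{"tx":0,"ty":2,"tz":28,"wx":0,"wy":0,"wz":0,"gripper":0.5},{"tx":0,"ty":2,"tz":42,"wx":0,"wy":0,"wz":0,"gripper":0.5},{"tx":0,"ty":2,"tz":52,"wx":0,"wy":0,"wz":0,"gripper":0.5},{"tx":0,"ty":2,"tz":52,"wx":0,"wy":0,"wz":0,"gripper":0.4}]'

```text
time: 24.75
position: [0.5143, -0.1898, 0.0421]
tool_rot: [-2.126, -2.309, 0.004]
ft_force: [0.2, 1.1, 0.2]
grip_width: 0.473
grip_force: 0.0
```

Emit:
jog_arm --increments '[{"tx":0,"ty":0,"tz":0,"wx":0,"wy":0,"wz":0,"gripper":0.2},{"tx":0,"ty":0,"tz":0,"wx":0,"wy":0,"wz":0,"gripper":0},{"tx":0,"ty":0,"tz":0,"wx":0,"wy":0,"wz":0,"gripper":0},{"tx":0,"ty":0,"tz":0,"wx":0,"wy":0,"wz":0,"gripper":0},{"tx":0,"ty":0,"tz":0,"wx":0,"wy":0,"wz":0,"gripper":0}]' --grip_force 20

```text
time: 25.17
position: [0.5162, -0.1904, 0.0452]
tool_rot: [2.128, 2.31, 0.001]
ft_force: [0.4, 1.0, 1.1]
grip_width: 0.138
grip_force: 20.0
```

Emit:
jog_arm --increments '[{"tx":0,"ty":0,"tz":0,"wx":0,"wy":0,"wz":0,"gripper":0},{"tx":0,"ty":0,"tz":0,"wx":0,"wy":0,"wz":0,"gripper":0},{"tx":0,"ty":0,"tz":0,"wx":0,"wy":0,"wz":0,"gripper":0},{"tx":0,"ty":0,"tz":0,"wx":0,"wy":0,"wz":0,"gripper":0},{"tx":0,"ty":0,"tz":0,"wx":0,"wy":0,"wz":0,"gripper":0}]' --grip_force 20

```text
time: 25.58
position: [0.5162, -0.1904, 0.0451]
tool_rot: [2.128, 2.31, 0.001]
ft_force: [0.0, 0.5, 5.9]
grip_width: 0.136
grip_force: 20.0
```

Emit:
jog_arm --increments '[{"tx":0,"ty":0,"tz":0,"wx":0,"wy":0,"wz":0.09,"gripper":0},{"tx":0,"ty":0,"tz":0,"wx":0,"wy":0,"wz":0.18,"gripper":0},{"tx":0,"ty":0,"tz":0,"wx":0,"wy":0,"wz":0.27,"gripper":0},{"tx":0,"ty":0,"tz":0,"wx":0,"wy":0,"wz":0.36,"gripper":0},{"tx":0,"ty":0,"tz":0,"wx":0,"wy":0,"wz":0.45,"gripper":0}]'

```text
time: 26.0
position: [0.5177, -0.1906, 0.0452]
tool_rot: [2.59, 1.771, 0.004]
ft_force: [5.0, -1.5, 0.2]
grip_width: 0.135
grip_force: 20.0
```

Emit:
jog_arm --increments '[{"tx":0,"ty":0,"tz":0,"wx":0,"wy":0,"wz":0.09,"gripper":0},{"tx":0,"ty":0,"tz":0,"wx":0,"wy":0,"wz":0.18,"gripper":0},{"tx":0,"ty":0,"tz":0,"wx":0,"wy":0,"wz":0.27,"gripper":0},{"tx":0,"ty":0,"tz":0,"wx":0,"wy":0,"wz":0.36,"gripper":0},{"tx":0,"ty":0,"tz":0,"wx":0,"wy":0,"wz":0.45,"gripper":0}]'

```text
time: 26.42
position: [0.519, -0.1915, 0.0452]
tool_rot: [2.918, 1.148, 0.008]
ft_force: [8.5, -3.3, -4.6]
grip_width: 0.139
grip_force: 20.0
```

Emit:
jog_arm --increments '[{"tx":0,"ty":0,"tz":0,"wx":0,"wy":0,"wz":0.09,"gripper":0},{"tx":0,"ty":0,"tz":0,"wx":0,"wy":0,"wz":0.18,"gripper":0},{"tx":0,"ty":0,"tz":0,"wx":0,"wy":0,"wz":0.27,"gripper":0},{"tx":0,"ty":0,"tz":0,"wx":0,"wy":0,"wz":0.36,"gripper":0},{"tx":0,"ty":0,"tz":0,"wx":0,"wy":0,"wz":0.43,"gripper":0}]'

```text
time: 26.83
position: [0.5196, -0.1927, 0.0453]
tool_rot: [3.094, 0.498, 0.011]
ft_force: [10.6, -5.7, -6.3]
grip_width: 0.141
grip_force: 20.3
```

Emit:
jog_arm --increments '[{"tx":0,"ty":0,"tz":0,"wx":0,"wy":0,"wz":-0.02,"gripper":0.4},{"tx":0,"ty":0,"tz":0,"wx":0,"wy":0,"wz":-0.02,"gripper":0.4},{"tx":0,"ty":0,"tz":0,"wx":0,"wy":0,"wz":-0.02,"gripper":0.4},{"tx":0,"ty":0,"tz":-10,"wx":0,"wy":0,"wz":-0.02,"gripper":0.4},{"tx":0,"ty":0,"tz":-30,"wx":0,"wy":0,"wz":-0.02,"gripper":0.4}]'

```text
time: 27.25
position: [0.5133, -0.1894, 0.0731]
tool_rot: [-3.094, -0.535, 0.008]
ft_force: [0.0, 0.4, -0.1]
grip_width: 0.373
grip_force: 0.0
```

Emit:
jog_arm --increments '[{"tx":0,"ty":0,"tz":-30,"wx":0,"wy":0,"wz":0,"gripper":0.4},{"tx":0,"ty":0,"tz":-60,"wx":0,"wy":0,"wz":0,"gripper":0.4},{"tx":0,"ty":0,"tz":-90,"wx":0,"wy":0,"wz":0,"gripper":0.4},{"tx":0,"ty":0,"tz":-100,"wx":0,"wy":0,"wz":0,"gripper":0.4},{"tx":0,"ty":0,"tz":-100,"wx":0,"wy":0,"wz":0,"gripper":0.4}]'

```text
time: 27.67
position: [0.5171, -0.1909, 0.1774]
tool_rot: [3.095, 0.536, 0.008]
ft_force: [1.1, -1.1, -0.4]
grip_width: 0.404
grip_force: 0.0
```

```bash
python3 - <<'E'
from h import *
im=vision.get_image('wrist');c=im['color'].copy()
for q,z in [((.084,0),.078),((-.098,0),.072),((.015,-.098),.068),((.015,-.042),.068),((-.027,.027),.03)]:
    u=proj(im,[*TD(q),z]); print(q,u.round()); cv2.circle(c,tuple(int(a) for a in u),3,(0,0,255),1)
cv2.imwrite('pics/w10.png',c)
E
```

```text
(0.084, 0) [412. 145.]
(-0.098, 0) [162. 145.]
(0.015, -0.098) [315. 267.]
(0.015, -0.042) [315. 200.]
(-0.027, 0.027) [264. 108.]
```

View pics/w10.png

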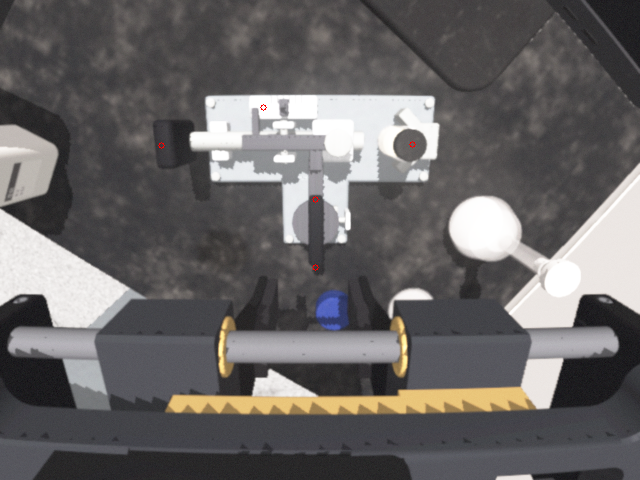

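The handle bar is back straight across at (315, 197–270) and the vial stands seated at (411,144). The striker is home at (172,143), and the pointer has moved on to (284,106). Nothing is touched, so I'm handing in.

```bash
python3 -c "
from bench import ctrl; print(ctrl.close_job())"
```

```text
the job is handed in; nothing more can be done
None
```

I completed every step and handed the job in at about 28 s of the 72 s allowed, but `close_job()` returned no verdict: the last picture shows the vial standing in the V-block, the striker fired and home, the pointer driven on and the handle back at off.

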